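# Stand a round-bottomed plaster form in its keyed support cup

## Task

First turn the blue support cup on its shaft until its keyway drops over the brass key and the cup sits fully down on the stand. Then lift the plaster form by its tube out of the leaning cradle, stand it upright, round end down, in the mouth of the blue cup without dropping it and let go, and only then swing the yellow retaining arm shut to its stop so that its fork closes round the tube. Do not disturb the other things on the bench.

Things in the scene. Friction and masses are not known exactly. Their poses are not given: they have to be found in the camera images.
- stand: Fixed grey stand, base plate 195 x 96 mm, top at z = 16 mm. Origin on the bench under the axis of an upright shaft (20 mm diameter, 42 mm high above the plate) that carries the blue cup. An 18 mm column stands 95 mm from that axis in the stand's own +x direction and carries the yellow arm.
- stand_axis (a point): Point on the shaft axis at the plate's top face (z = 16 mm).
- key (a point): Brass key on the plate, 6 mm wide, 12 mm high, running from the shaft in the stand's +x direction to 36 mm from the axis; this point is its outer end, half-way up. A red mark on the plate lies beyond it.
- cup_centre (a point): Centre of the loose blue support cup: upright cylinder, 58 mm diameter, 66 mm high, 0.25 kg, already on the shaft (21.6 mm bore, 44 mm deep). At the start it rests on top of the key, 12 mm too high, leaning up to 3 degrees. With keyway over key (within about 0.15 rad) and let go, it drops by its own weight; this point is then at z = 49 mm.
- keyway (a point): Outer mouth of the cup's keyway: a black slot 10 mm wide, 15 mm high from the cup's underside, 29 mm from its axis in the cup's own +x direction; a white line runs from it up the wall and over the rim. It starts 0.5 to 1.3 rad anticlockwise (seen from above) of the key.
- cup_rim (a point): Centre of the cup's open mouth, level with its rim, 33 mm above cup_centre. The mouth is a ring of 44 mm inner and 58 mm outer diameter, 18 mm deep. The form's round end rests on the ring's inner edge, its ball centre then 17 mm above this point.
- model_ball (a point): Ball centre of the round end of the loose plaster form; z axis along its tube, away from the round end. White plaster ball of 28 mm radius with a 21 mm neck up to 34 mm from this point, then an aluminium tube of 16 mm diameter that ends 124 mm from this point. About 0.3 kg, bottom-heavy; friction keeps it at the lean at which it is left on a ring. It starts leaning 30 degrees from vertical.
- model_grip (a point): Point on the tube's axis, 98 mm from model_ball and 26 mm from the tube's free end; grasp here. Axes as model_ball.
- cradle: Fixed wooden cradle, board 125 x 80 x 12 mm, with a black ring pocket for the round end; origin on the bench under it. The tube leans in the cradle's own -x direction (roughly to the robot's left) in a notched post, whose prongs reach to 67 mm from the ball centre along the tube; beyond them the tube is free. Lift the form straight up, clear of the post (top at z = 98 mm), before righting it.
- retainer (a joint): Angle of the yellow arm about its column: 0 = shut at its stop, pointing from the column to the shaft axis, fork (gap 28 mm wide, 95 mm from the hinge) round the tube of a form in the cup. It starts open 1.0 to 1.5 rad; it opens clockwise seen from above, towards the stand's +y. Friction 0.04 N m holds it where it is left. Arm z = 135 to 147 mm.
- retainer_hinge (a point): Point on the arm's upright hinge axis, 95 mm from the shaft axis, z = 141 mm.
- retainer_peg (a point): Grip point of the arm's red upright peg, 12 mm diameter, z = 168 mm; the peg's free part runs from z = 147 to 186 mm. It is 60 mm from the hinge axis, on the opening side of the arm (45 degrees from the line hinge to fork). With the arm shut it stands 68 mm from the tube of a form in the cup.
- sanding_block: Bystander: red sanding block, 76 x 104 x 26 mm; origin under its centre.
- glue_bottle: Bystander: small white bottle with red cap, 39 mm diameter, 110 mm high; origin under its centre.
- jar_blue: Bystander (immovable): white jar with blue lid, 68 mm diameter, 96 mm high; origin under its centre.

How it is judged:
On the way, in this order (a step that is already met when the one before it is completed fails the run):
1. the blue cup has dropped over the key and sits on the base plate (z of cup_centre in the frame of stand below 0.053 m and horizontal distance between cup_centre and stand_axis below 0.006 m and angle between the x axis of cup_centre and the x axis of stand, either way round below 0.22 rad), for 0.2 s.
2. the form stands upright in the cup, let go, with the arm still open (more than 0.5 rad) (all of step 1 and horizontal distance between model_ball and cup_rim below 0.006 m and z of model_ball in the frame of cup_rim between 0.008 and 0.0225 m and angle between model_ball's own z axis and vertical below 0.17 rad and contact force between the fingers and model below 0.2 N and linear speed of model below 0.02 m/s and angular speed of model below 0.2 rad/s and value of joint retainer above 0.5 rad), for 0.2 s.
3. the arm is shut round the tube (value of joint retainer below 0.08 rad), for 0.2 s.
At the end, for the whole second after the job is handed in: The cup is down over its key (centre under 53 mm high, within 6 mm of the shaft and 0.22 rad of the key); the form's ball centre is within 6 mm of the cup's axis, 8 to 22.5 mm above the rim, its tube within 0.17 rad of vertical, released and at rest; the arm is within 0.08 rad of shut (all of step 1 and horizontal distance between model_ball and cup_rim below 0.006 m and z of model_ball in the frame of cup_rim between 0.008 and 0.0225 m and angle between model_ball's own z axis and vertical below 0.17 rad and contact force between the fingers and model below 0.2 N and linear speed of model below 0.02 m/s and angular speed of model below 0.2 rad/s and value of joint retainer below 0.08 rad); the robot touches nothing.
It fails at once if the form is dropped or topples (moves faster than 0.6 m/s without being held) (linear speed of model above 0.6 m/s and contact force between the fingers and model below 0.1 N).
It fails at once if a bystander is moved more than 30 mm (distance of any of sanding_block, glue_bottle from where it was at the start of the episode above 0.03 m).
It fails at once if a bystander is tipped over (more than 0.5 rad) (angle between any of sanding_block, glue_bottle's own z axis and vertical above 0.5 rad).
It also fails if it takes over 67 s, if anything falls off the work surface, if the arm or the gripper's body presses on something with over 40 N, if the wrist force passes 120 N, or if a joint passes its speed limit or range.

## Robot

A 7-joint arm with a two-finger parallel gripper is mounted at the origin on a cart in front of the work surface, level with it; the furniture and walls round the work are solid. World frame = base frame: x ahead of the robot, y to its left, z up, the work surface at z = 0. Lengths are in m, angles in rad, forces in N, time in s.
With the tool pointing down it reaches from about 0.425 to 0.875 m from the base axis. Payload 9.9 kg.
Tool frame: the origin (TCP) lies on the centre line of the jaws, within the pads' length; the fingertips stand 14 mm ahead of it and the grasp point (between the pads) lies 5 mm behind it; z points along the fingers, y is the line along which they close (so a half turn about z gives the same grasp; the last joint's range is limited). The gripper opens to 85 mm and grips with 20 to 120 N. Pads are 22 mm wide; open, the fingers measure 114 mm over their backs; the gripper's body (76 mm by 85 mm) begins 54 mm behind the grasp point. The pads swing forward as they close: fully open they stand 13 mm farther back than shut.
Start: joints at [-1.238, 0.576, 0.025, 1.437, -0.015, 1.129, -0.057], TCP at [0.273, 0.617, 0.245] pointing down, gripper open.
Joint ranges: [-2.76, 2.76], [-0.34, 2.15], [-1.52, 1.57], [0.19, 2.46], [-1.09, 4.23], [0.17, 1.99], [-2.82, 2.82]. Speed limits (rad/s): [2.22, 2.22, 3.01, 3.01, 3.14, 3.14, 3.14].

## Interface

Orientations are given as a unit quaternion [w, x, y, z].
In Python, from cell import bot gives the robot as it stands. The module is installed in compiled form; this text tells all that it offers.
- The arm moves only by the tool play_rows, never from a script. Its argument "targets" is a list of rows, each an object with "xyz": the shift along the world's x, y, z in m, a list of three; "roll": the turn about the world's z in degrees; "fingers": the closure, from 0 (fully open) to 1 (shut). In form: [{"xyz": [x, y, z], "roll": roll, "fingers": fingers}, ...]. A call has 1 to 5 rows; each row shifts and turns the commanded pose from where the row before left it; what a row does not reach is not made up. A row lasts 1/12 s, in which the tool goes at most 41.7 mm and 7.16 degrees, less where a joint would pass 70% of its speed; a pose out of reach is approached as far as the arm can. A call with a gripper value outside its range is refused whole. The fingers move at their own pace and stop on an object; "squeeze" is the grip in N (left out, the last holds). Time passes only in rows, so rows that do not move let the fingers close. It gives the time, the measured TCP pose, the force, the opening and the grip force at its end, in the units of the state.
- bot.observe(): the state, without advancing time (a new reading comes with each control period).
- bot.read_camera(name): name is "scene" or "top" or "wrist"; returns the picture (420x560x3 uint8, blue, green, red); there is no depth.
- bot.get_calibration(name): a dict with "fx", "fy", "cx", "cy" (pixels), "rvec" (rotation vector, rad) and "tvec" (3), from world to camera coordinates, as OpenCV has them. Camera axes: x right, y down, z forward; pixel columns grow to the right and rows downward; lengths in m; the calibration is good to about 2 mm. A picture is of the moment at which its call begins: read the wrist's pose just before it. get_calibration takes no time and is no camera call; for the wrist camera it gives the pose at the moment of the call.
- bot.close_job(): hands the job in; it is judged then, once.
The state is a dict: "time_s": time; "q": joint angles; "joint_velocities": joint speeds; "tau": joint torques, N m; "position": TCP position; "orientation": TCP orientation; "contact_force": force on the tool from outside, world axes, zero at the start; "moment": the same for the moment, N m; "finger_gap": finger opening in m; "gripper_force": force on a finger pad.
Only numpy, scipy, OpenCV 4.12 (cv2) and the standard library are available. Lean on these libraries where they do the work, as an engineer would, in place of code of your own. Each camera call takes 0.05 s, during which the arm holds its last target. There are 200 camera calls.

## Working session

There is one attempt and no reset: what is moved stays moved. The work goes in short steps, Python scripts to look and compute and a tool call to move; the robot and the scene stay as the last step left them, time stands still between calls to the robot, and variables do not carry over. Pictures are saved under pics/ and viewed, at most 10 in all, crops included, and the job is handed in when it is done.

Besides the shell and the picture viewer there is one more tool, called after "Request:" as name(argument=value, ...) on one line, values as JSON. play_rows: Moves the arm, as the interface text tells. Its arguments: {"type":"object","properties":{"targets":{"type":"array"},"squeeze":{"type":"number"}},"required":["targets"]}

```bash
mkdir -p pics; cat > h.py <<'E'
import numpy as np, cv2
from cell import bot
def cal(n):
    c=bot.get_calibration(n);K=np.array([[c['fx'],0,c['cx']],[0,c['fy'],c['cy']],[0,0,1.]])
    R=cv2.Rodrigues(np.array(c['rvec'],float))[0];t=np.array(c['tvec'],float).reshape(3);return K,R,t
def ray(c,u,v):
    K,R,t=c;d=R.T@np.linalg.solve(K,[u,v,1.]);return -R.T@t,d
def onz(c,u,v,z):
    o,d=ray(c,u,v);return o+d*(z-o[2])/d[2]
def proj(c,P):
    K,R,t=c;p=K@(R@np.array(P,float)+t);return p[:2]/p[2]
E
python3 - <<'E'
from h import *
for n in('scene','top'):
    c=cal(n);i=bot.read_camera(n);cv2.imwrite(f'pics/{n}0.png',i);print(n,c[0][0,0],-c[1].T@c[2],c[1][2])
s=bot.observe();print(s['position'],s['orientation'],s['finger_gap'],s['time_s'])
E
```

```text
scene 427.03200314077696 [-0.3634188  -0.73459449  0.85045716] [ 0.66337067  0.53416069 -0.52403408]
top 402.73725930332165 [ 0.45847815 -0.00835261  1.18285919] [ 0.09598215  0.01772192 -0.99522528]
[0.27309834 0.6168679  0.24453488] [-1.16041329e-04  2.06894316e-01  9.78363009e-01 -7.42466329e-04] 0.08544440165553123 0.1
```

View pics/scene0.png

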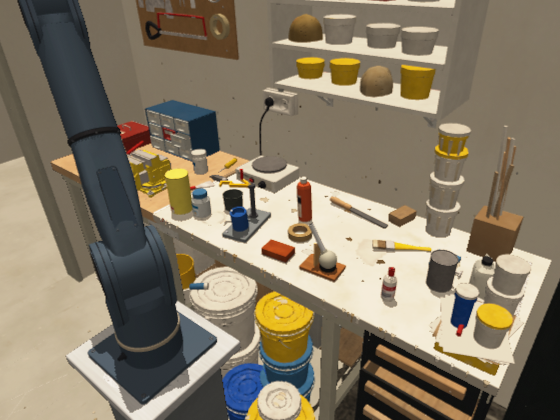

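View pics/top0.png

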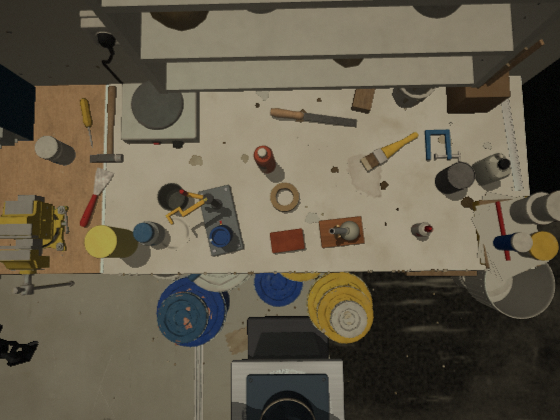

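Top view: cup at about (221,235), yellow arm at (185,205), cradle with form at (342,232). Scene: cup at (239,218), form at (325,258). Next I'll enlarge crops.

```bash
python3 - <<'E'
from h import *
t=cv2.imread('pics/top0.png');s=cv2.imread('pics/scene0.png')
f=lambda i,x,y,w,h,k:cv2.resize(i[y:y+h,x:x+w],None,fx=k,fy=k,interpolation=cv2.INTER_CUBIC)
a=f(t,150,175,100,85,4);b=f(t,310,205,100,50,4)
A=np.zeros((600,800,3),np.uint8);A[:340,:400]=a;A[:200,400:]=b
A[340:600,:400]=f(s,215,170,100,65,4);A[200:480,400:]=f(s,295,215,100,70,4)
cv2.imwrite('pics/c1.png',A)
E
```

```text
(no output)
```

View pics/c1.png

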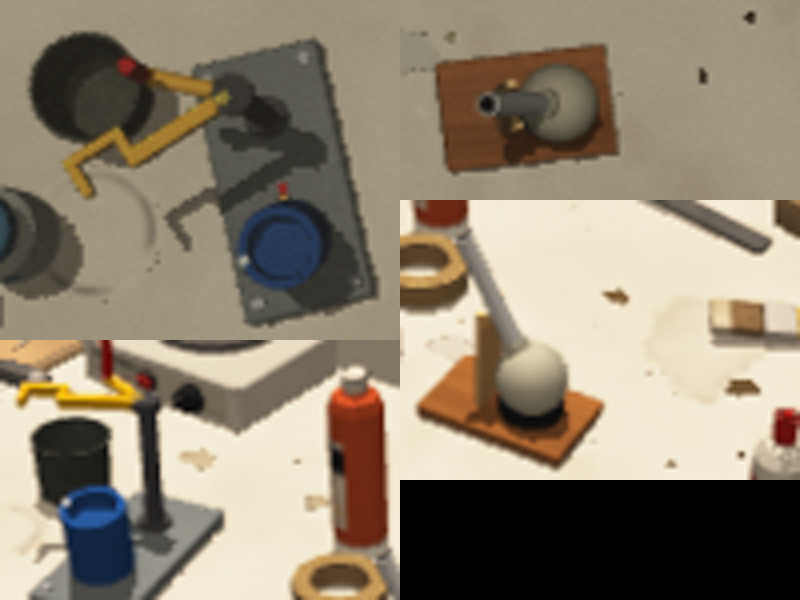

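The crops show: cup rim centre (220.2,236.5), white line (211,240), red mark (220.8,222.5), hinge top ~(206,199.5), peg top (181.8,191.5), tube end (331.8,230.8), ball (350.5,231.2).

```bash
python3 - <<'E'
from h import *
c=cal('top')
for n,u,v,z in[('cup rim',220.2,236.5,.094),('white',211.2,240.2,.094),('red',220.8,222.5,.016),('hingetop',207,198.5,.147),('peg',181.8,191.5,.186),('tube',331.8,230.8,.155),('ball',350.5,231.2,.05),
 ('plate a',150+200/4,175+68/4,.016),('plate b',150+315/4,175+42/4,.016),('plate c',150+377/4,175+293/4,.016),('plate d',150+248/4,175+325/4,.016),('cradle a',310+37/4,205+62/4,.012),('cradle b',310+203/4,205+45/4,.012),('cradle c',310+220/4,205+155/4,.012),('cradle d',310+47/4,205+170/4,.012)]:
    print(n,onz(c,u,v,z).round(4))
w=cal('wrist');print('wrist',-w[1].T@w[2],w[1].round(3),w[0]);print(bot.observe()['position'])
c2=cal('scene')
print(onz(c2,215+95/4,170+(505-340)/4,.094), onz(c2,215+67/4,170+(502-340)/4,.094),onz(c2,295+(465-400)/4,215+(235-200)/4,.15))
E
```

```text
cup rim [0.503  0.1746 0.094 ]
white [0.4933 0.199  0.094 ]
red [0.5469 0.186  0.016 ]
hingetop [0.6002 0.2002 0.147 ]
peg [0.6136 0.2559 0.186 ]
tube [ 0.5109 -0.1208  0.155 ]
ball [ 0.5143 -0.1846  0.05  ]
plate a [0.6377 0.2473 0.016 ]
plate b [0.6555 0.1626 0.016 ]
plate c [0.4712 0.1179 0.016 ]
plate d [0.4495 0.2115 0.016 ]
cradle a [ 0.5487 -0.1008  0.012 ]
cradle b [ 0.5592 -0.2215  0.012 ]
cradle c [ 0.4793 -0.2311  0.012 ]
cradle d [ 0.4703 -0.1062  0.012 ]
wrist [0.20313285 0.64734914 0.37336016] [[ 0.405  0.914 -0.001]
 [ 0.871 -0.385  0.306]
 [ 0.279 -0.125 -0.952]] [[367.58522641   0.         280.35273592]
 [  0.         367.58522641 214.49346977]
 [  0.           0.           1.        ]]
[0.27309834 0.6168679  0.24453488]
[0.50416    0.16993102 0.094     ] [0.49352348 0.1927371  0.094     ] [ 0.51651563 -0.12252375  0.15      ]
```

Request:
play_rows(targets=[{"xyz":[0.0153,-0.0297,0.02],"roll":0,"fingers":0},{"xyz":[0.0153,-0.0297,0.02],"roll":0,"fingers":0},{"xyz":[0.0153,-0.0297,0.02],"roll":0,"fingers":0},{"xyz":[0.0153,-0.0297,0.02],"roll":0,"fingers":0},{"xyz":[0.0153,-0.0297,0.02],"roll":0,"fingers":0}])

```text
time_s: 0.52
position: [0.3501, 0.467, 0.3458]
orientation: [-0.0, 0.207, 0.978, -0.0]
contact_force: [0.9, 0.3, 0.6]
finger_gap: 0.0853
gripper_force: 0.0
```

Request:
play_rows(targets=[{"xyz":[0.0153,-0.0297,0],"roll":0,"fingers":0},{"xyz":[0.0153,-0.0297,0],"roll":0,"fingers":0},{"xyz":[0.0153,-0.0297,0],"roll":0,"fingers":0},{"xyz":[0.0153,-0.0297,0],"roll":0,"fingers":0},{"xyz":[0.0153,-0.0297,0],"roll":0,"fingers":0}])

```text
time_s: 0.93
position: [0.4266, 0.3185, 0.3452]
orientation: [-0.0, 0.207, 0.978, -0.0]
contact_force: [0.9, -0.1, 0.4]
finger_gap: 0.0848
gripper_force: 0.0
```

Request:
play_rows(targets=[{"xyz":[0.0153,-0.0297,-0.02],"roll":0,"fingers":0},{"xyz":[0.0153,-0.0297,-0.02],"roll":0,"fingers":0},{"xyz":[0.0153,-0.0297,-0.02],"roll":0,"fingers":0},{"xyz":[0.0153,-0.0297,-0.02],"roll":0,"fingers":0},{"xyz":[0.0153,-0.0297,-0.02],"roll":0,"fingers":0}])

```text
time_s: 1.35
position: [0.503, 0.1702, 0.2443]
orientation: [-0.0, 0.207, 0.978, -0.0]
contact_force: [-0.0, 0.3, 0.3]
finger_gap: 0.0851
gripper_force: 0.0
```

```bash
python3 - <<'E'
from h import *
s=bot.observe();print(s['position'],s['q'],s['contact_force'])
np.save('w1.npy',np.array(cal('wrist'),dtype=object),allow_pickle=True)
cv2.imwrite('pics/w1.png',bot.read_camera('wrist'))
E
```

```text
[0.50299482 0.17015992 0.24434888] [-0.52133118  0.36642154  0.14954822  1.82233617 -0.06531024  0.95761565
  0.81028335] [-0.03382344  0.34450841  0.32687837]Traceback (most recent call last):
  File "<stdin>", line 3, in <module>
ValueError: could not broadcast input array from shape (3,3) into shape (3,)
```

```bash
cat >> h.py <<'E'
import pickle
def shot(n,name):
    pickle.dump(cal(n),open(name+'.pkl','wb'));i=bot.read_camera(n);cv2.imwrite(f'pics/{name}.png',i);return i
E
python3 -c "
from h import *
shot('wrist','w1')"
```

```text
(no output)
```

View pics/w1.png

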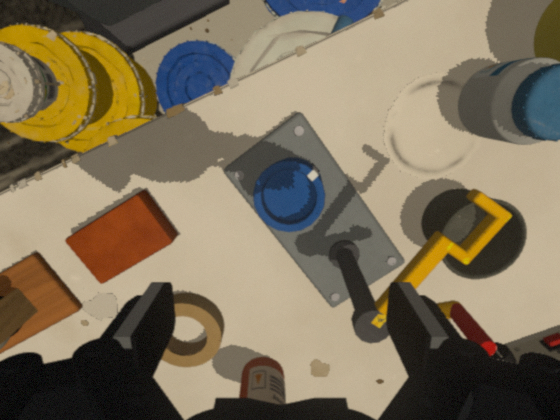

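Wrist view: cup rim centred (289,194), white mark at (313,174) on rim, column base (343,248), hinge top (370,322), fork (490,205), cradle corner at lower left.

```bash
python3 - <<'E'
from h import *
c=pickle.load(open('w1.pkl','rb'));i=cv2.imread('pics/w1.png')
b,g,r=[i[...,k].astype(int) for k in range(3)]
m=((b>r*1.6)&(b>60)).astype(np.uint8);m[:,:230]=0;m[:,350:]=0;m[:130]=0;m[260:]=0
P=np.argwhere(m)[:,::-1].astype(np.float32);hull=cv2.convexHull(P);e=cv2.fitEllipse(hull);print(e)
wm=((i.min(2)>170)).astype(np.uint8);wm[:150]=0;wm[200:]=0;wm[:,:300]=0;wm[:,330:]=0
w=np.argwhere(wm)[:,::-1].mean(0);print('white',w,wm.sum())
ctr=onz(c,289,194,.094);mk=onz(c,*w,.094);print(ctr,mk,np.arctan2(*(mk-ctr)[[1,0]]))
for u,v,z in[(300,113,.016),(224,172,.016),(402,260,.016),(333,306,.016),(343,248,.016),(370,322,.147)]:print(onz(c,u,v,z).round(4))
x0,y0=230,120
cv2.imwrite('pics/w1c.png',cv2.resize(i[120:320,220:440],None,fx=3.6,fy=3,interpolation=cv2.INTER_CUBIC))
E
```

```text
((288.8479919433594, 195.67312622070312), (70.75178527832031, 71.04927062988281), 51.901771545410156)
white [312.1875 175.    ] 32
[0.50223987 0.17716326 0.094     ] [0.49561385 0.19953364 0.094     ] 1.8587598981456543
[0.4539 0.2113 0.016 ]
[0.4752 0.1211 0.016 ]
[0.6366 0.2516 0.016 ]
[0.6589 0.1642 0.016 ]
[0.5983 0.1992 0.016 ]
[0.5989 0.1969 0.147 ]
```

View pics/w1c.png

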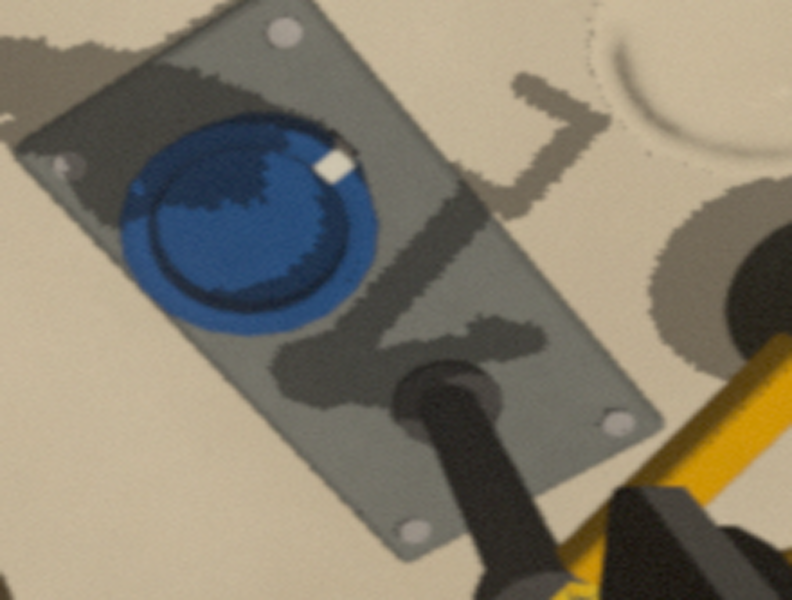

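Request:
play_rows(targets=[{"xyz":[0.0025,0.0065,-0.01],"roll":7.1,"fingers":0},{"xyz":[0,0,-0.01],"roll":7.1,"fingers":0},{"xyz":[0,0,-0.01],"roll":7.1,"fingers":0},{"xyz":[0,0,-0.014],"roll":7.1,"fingers":0},{"xyz":[0,0,-0.015],"roll":7.1,"fingers":0}])

```text
time_s: 1.82
position: [0.5052, 0.1785, 0.1859]
orientation: [0.0, -0.104, 0.995, 0.0]
contact_force: [0.8, -0.9, 1.6]
finger_gap: 0.0853
gripper_force: 0.0
```

Request:
play_rows(targets=[{"xyz":[0,0,-0.015],"roll":7.1,"fingers":0},{"xyz":[0,0,-0.015],"roll":7.1,"fingers":0},{"xyz":[0,0,-0.015],"roll":7.1,"fingers":0},{"xyz":[0,0,-0.015],"roll":7.1,"fingers":0},{"xyz":[0,0,-0.015],"roll":7.1,"fingers":0}])

```text
time_s: 2.23
position: [0.505, 0.1784, 0.1105]
orientation: [-0.0, -0.403, 0.915, 0.0]
contact_force: [-0.7, -0.0, -0.4]
finger_gap: 0.0853
gripper_force: 0.0
```

Request:
play_rows(targets=[{"xyz":[0,0,-0.015],"roll":7.1,"fingers":0},{"xyz":[0,0,-0.015],"roll":7.1,"fingers":0},{"xyz":[0,0,-0.008],"roll":0,"fingers":0},{"xyz":[0,0,0],"roll":0,"fingers":0}])

```text
time_s: 2.57
position: [0.5043, 0.1778, 0.0717]
orientation: [-0.002, -0.508, 0.861, 0.0]
contact_force: [0.4, 0.1, 0.5]
finger_gap: 0.0852
gripper_force: 0.0
```

Request:
play_rows(targets=[{"xyz":[0,0,0],"roll":0,"fingers":1},{"xyz":[0,0,0],"roll":0,"fingers":1},{"xyz":[0,0,0],"roll":0,"fingers":1},{"xyz":[0,0,0],"roll":0,"fingers":1},{"xyz":[0,0,0],"roll":0,"fingers":1}], squeeze=25)

```text
time_s: 2.98
position: [0.5056, 0.1783, 0.0742]
orientation: [0.001, -0.51, 0.86, -0.0]
contact_force: [-1.5, -0.8, 6.4]
finger_gap: 0.0576
gripper_force: 26.4
```

```bash
python3 - <<'E'
from h import *
s=bot.observe();print(s['position'],s['q'],s['contact_force'],s['moment'],s['finger_gap'],s['gripper_force'])
E
```

```text
[0.50559311 0.1783334  0.07416345] [-0.27200923  0.59664014 -0.2314807   1.98973468  0.23846933  0.57955857
  1.97522387] [-1.49731468 -0.80668348  6.35910234] [-0.23145976  0.28170904 -0.01449558] 0.05757609589806466 26.42882311141875
```

Request:
play_rows(targets=[{"xyz":[0,0,0],"roll":-6,"fingers":1},{"xyz":[0,0,0],"roll":-6,"fingers":1},{"xyz":[0,0,0],"roll":-6,"fingers":1},{"xyz":[0,0,0],"roll":-6,"fingers":1},{"xyz":[0,0,0],"roll":-6,"fingers":1}])

```text
time_s: 3.4
position: [0.5059, 0.1799, 0.0743]
orientation: [0.001, -0.268, 0.963, 0.001]
contact_force: [-0.8, 2.6, 5.7]
finger_gap: 0.0577
gripper_force: 25.6
```

Request:
play_rows(targets=[{"xyz":[0,0,0],"roll":-6,"fingers":1},{"xyz":[0,0,0],"roll":-6,"fingers":1},{"xyz":[0,0,0],"roll":-6,"fingers":1},{"xyz":[0,0,0],"roll":-6,"fingers":1},{"xyz":[0,0,0],"roll":-6,"fingers":1}])

```text
time_s: 3.82
position: [0.5066, 0.1809, 0.0747]
orientation: [0.002, -0.01, 1.0, 0.002]
contact_force: [-0.4, 4.4, 7.4]
finger_gap: 0.058
gripper_force: 25.4
```

Request:
play_rows(targets=[{"xyz":[0,0,0],"roll":-6,"fingers":1},{"xyz":[0,0,0],"roll":-6,"fingers":1},{"xyz":[0,0,0],"roll":-6,"fingers":1},{"xyz":[0,0,0],"roll":0,"fingers":1}])

```text
time_s: 4.15
position: [0.507, 0.181, 0.0748]
orientation: [0.002, 0.148, 0.989, 0.002]
contact_force: [1.1, 6.4, 8.5]
finger_gap: 0.0577
gripper_force: 25.8
```

```bash
python3 - <<'E'
from h import *
s=bot.observe();print(s['position'],s['orientation'],s['contact_force'],s['moment'],s['finger_gap'],s['gripper_force'])
i=shot('wrist','w2')
c=cal('top');t=shot('top','t2')
cv2.imwrite('pics/w2c.png',np.vstack([cv2.resize(i[60:320,130:430],None,fx=1.5,fy=1.5)]))
E
```

```text
[0.50703653 0.1810418  0.0748137 ] [0.0020131  0.14779851 0.98901299 0.0022014 ] [1.09939801 6.36750877 8.45078739] [ 1.59380647 -0.26871607 -0.13154185] 0.057654433570748245 25.836965684502502
```

View pics/w2.png

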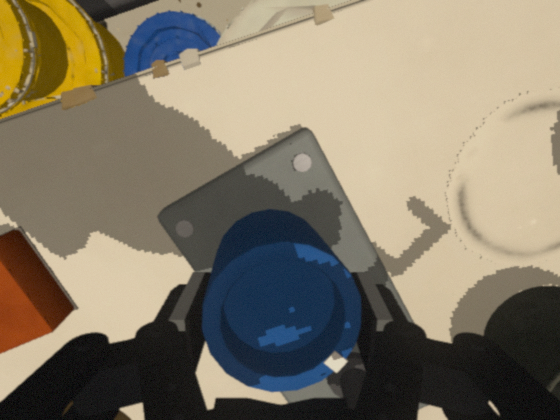

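White mark is now at (336,363), rim centre (281,315) in the wrist view; computing the remaining turn.

```bash
python3 - <<'E'
from h import *
c=pickle.load(open('w2.pkl','rb'))
a=onz(c,281,315,.094);m=onz(c,336,363,.094);print(a,m,np.arctan2(*(m-a)[[1,0]]))
p=onz(c,308,129,.016);q=onz(c,160,213,.016);print(p,q,np.arctan2(*(q-p)[[1,0]])+np.pi/2)
E
```

```text
[0.50203412 0.18179076 0.094     ] [0.52699107 0.19489591 0.094     ] 0.48353354429930057
[0.45281249 0.21143674 0.016     ] [0.47188085 0.1239228  0.016     ] 0.21453622406332706
```

Request:
play_rows(targets=[{"xyz":[0,0,0],"roll":-6,"fingers":1},{"xyz":[0,0,0],"roll":-6,"fingers":1},{"xyz":[0,0,0],"roll":-4,"fingers":1},{"xyz":[0,0,0],"roll":0,"fingers":1},{"xyz":[0,0,0],"roll":0,"fingers":0}])

```text
time_s: 4.67
position: [0.5065, 0.1796, 0.0741]
orientation: [0.001, 0.281, 0.96, 0.001]
contact_force: [0.6, -0.2, -0.3]
finger_gap: 0.0685
gripper_force: 0.0
```

Request:
play_rows(targets=[{"xyz":[0,0,0],"roll":0,"fingers":0},{"xyz":[0,0,0],"roll":0,"fingers":0},{"xyz":[0,0,0],"roll":0,"fingers":0},{"xyz":[0,0,0],"roll":0,"fingers":0}])

```text
time_s: 5.0
position: [0.505, 0.178, 0.0732]
orientation: [-0.0, 0.281, 0.96, -0.0]
contact_force: [-0.0, 0.5, 0.2]
finger_gap: 0.0853
gripper_force: 0.0
```

```bash
python3 - <<'E'
from h import *
s=bot.observe();print(s['position'],s['orientation'],s['contact_force'],s['finger_gap'])
i=shot('wrist','w3')
E
```

```text
[0.50504511 0.17796879 0.07322445] [-1.80526261e-04  2.81492915e-01  9.59563279e-01 -1.42348915e-04] [-0.0039499   0.54767624  0.19243355] 0.08530002711288624
```

View pics/w3.png

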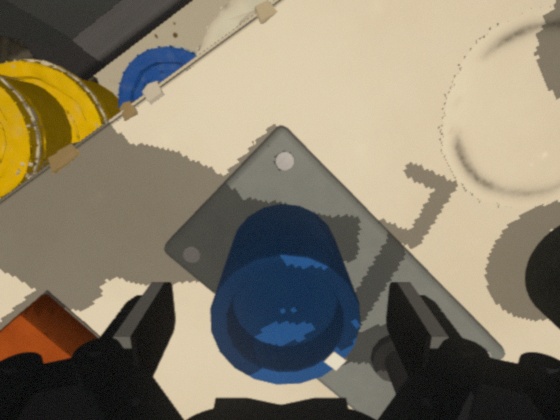

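Rim now spans columns 212–360 (smaller than before, so likely dropped), white mark at (335,361).

```bash
python3 - <<'E'
from h import *
for f,z in(('w2',.094),('w3',.082),('w3',.094)):
    c=pickle.load(open(f+'.pkl','rb'));i=cv2.imread(f'pics/{f}.png').astype(int)
    m=((i[...,0]>i[...,2]*1.6)&(i[...,0]>50)).astype(np.uint8);m[:200]=0;m[:,:190]=0;m[:,375:]=0
    n,l,st,_=cv2.connectedComponentsWithStats(m);k=1+st[1:,4].argmax();P=np.argwhere(l==k)[:,::-1]
    # widest extents at rows 290..330
    W=np.array([onz(c,u,v,z) for u,v in P if v>300]);
    h=cv2.convexHull(W[:,:2].astype(np.float32));(cx,cy),r=cv2.minEnclosingCircle(h);print(f,z,cx,cy,2*r)
    u,v=(336,363) if f=='w2' else (335,361)
    mk=onz(c,u,v,z);print(mk,np.arctan2(mk[1]-cy,mk[0]-cx),np.linalg.norm(mk[:2]-[cx,cy]))
E
```

```text
w2 0.094 0.5061876773834229 0.18075604736804962 0.05674215406179428
[0.52699107 0.19489591 0.094     ] 0.5969649074602535 0.025153860319960003
w3 0.082 0.5103992223739624 0.17642146348953247 0.05681080371141434
[0.53567309 0.18339535 0.082     ] 0.26923296432013616 0.026218377957998282
w3 0.094 0.5034379959106445 0.18066205084323883 0.051153481006622314
[0.5261863  0.18693902 0.094     ] 0.2692317466094496 0.023598424833287196
```

Cup has dropped and its mark is within ~0.05 rad of the key. On to the form.

Request:
play_rows(targets=[{"xyz":[0,0,0.038],"roll":0,"fingers":0},{"xyz":[0,0,0.038],"roll":0,"fingers":0},{"xyz":[0,0,0.038],"roll":0,"fingers":0},{"xyz":[0,0,0.038],"roll":0,"fingers":0},{"xyz":[0,0,0.035],"roll":0,"fingers":0}])

```text
time_s: 5.47
position: [0.505, 0.1778, 0.2626]
orientation: [0.0, 0.282, 0.96, 0.0]
contact_force: [1.5, 1.2, 1.0]
finger_gap: 0.0857
gripper_force: 0.0
```

Request:
play_rows(targets=[{"xyz":[0.0006,-0.0314,0],"roll":-5.3,"fingers":0},{"xyz":[0.0006,-0.0314,0],"roll":-5.3,"fingers":0},{"xyz":[0.0006,-0.0314,0],"roll":-5.3,"fingers":0},{"xyz":[0.0006,-0.0314,0],"roll":-5.3,"fingers":0},{"xyz":[0.0006,-0.0314,0],"roll":-5.3,"fingers":0}])

```text
time_s: 5.88
position: [0.5078, 0.0197, 0.2604]
orientation: [-0.0, 0.496, 0.868, 0.0]
contact_force: [0.2, -0.8, -0.6]
finger_gap: 0.0854
gripper_force: 0.0
```

Request:
play_rows(targets=[{"xyz":[0.0006,-0.0314,0],"roll":-5.3,"fingers":0},{"xyz":[0.0006,-0.0314,0],"roll":-5.3,"fingers":0},{"xyz":[0.0006,-0.0314,0],"roll":-5.3,"fingers":0},{"xyz":[0.0006,-0.0314,0],"roll":-5.3,"fingers":0},{"xyz":[0.0006,-0.0314,0],"roll":-5.3,"fingers":0}])

```text
time_s: 6.3
position: [0.5108, -0.1372, 0.2603]
orientation: [-0.0, 0.682, 0.732, 0.0]
contact_force: [0.1, -0.1, -0.7]
finger_gap: 0.0855
gripper_force: 0.0
```

```bash
python3 - <<'E'
from h import *
s=bot.observe();print(s['position'],s['orientation'],s['q'])
i=shot('wrist','w4');t=shot('top','t4');s=shot('scene','s4')
f=lambda i,x,y,w,h,k:cv2.resize(i[y:y+h,x:x+w],None,fx=k,fy=k,interpolation=cv2.INTER_CUBIC)
A=np.zeros((600,800,3),np.uint8);A[:420,:560]=i;A[:180,560:800]=f(t,200,210,40,30,6);A[180:360,560:800]=f(s,220,200,40,30,6)
A[420:600,560:800]=f(s,300,220,40,30,6)
cv2.imwrite('pics/c4.png',A)
E
```

```text
[ 0.5108156  -0.13723878  0.26032682] [-1.31699229e-04  6.81620267e-01  7.31706079e-01  9.06420198e-05] [-0.26734573  0.40450288  0.64042496  1.81417408 -0.28082779  1.0149843
  0.55521094]
```

View pics/c4.png

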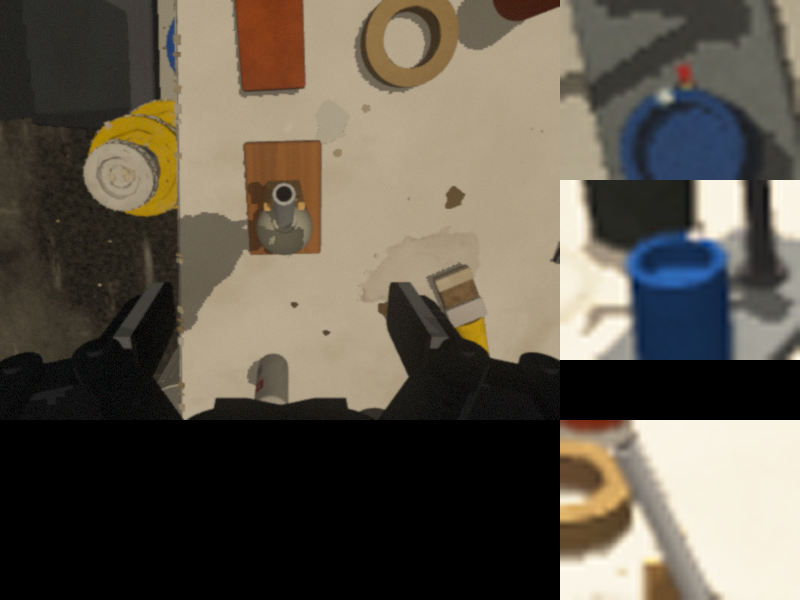

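Wrist view: tube mouth at (284,194), ball about (284,228); top view: cup mark (217.8,226) next to red mark (220.8,222.3).

```bash
python3 - <<'E'
from h import *
c=pickle.load(open('w4.pkl','rb'))
c2=pickle.load(open('t4.pkl','rb'));c3=pickle.load(open('s4.pkl','rb'))
def tri(L):
    A=np.zeros((3,3));b=np.zeros(3)
    for c,u,v in L:
        o,d=ray(c,u,v);d/=np.linalg.norm(d);M=np.eye(3)-np.outer(d,d);A+=M;b+=M@o
    return np.linalg.solve(A,b)
print('end',tri([(c,284,194),(c2,331.8,230.8)]),tri([(c,284,194),(c2,331.8,230.8),(c3,311.3,223.5)]),onz(c,284,194,.155))
print('ball',onz(c,284,228,.048))
for k,(u,v) in enumerate([(246,142),(321,141),(322,251),(251,254)]):print(onz(c,u,v,.012))
i=cv2.imread('pics/t4.png').astype(int);m=((i[...,0]>i[...,2]*1.5)&(i[...,0]>45)).astype(np.uint8);m[:215]=0;m[260:]=0;m[:,:205]=0;m[:,240:]=0
P=np.argwhere(m)[:,::-1];W=np.array([onz(c2,u,v,.082)[:2] for u,v in P],np.float32)
n,l,st,_=cv2.connectedComponentsWithStats(m);print(st[1:])
ce,r=cv2.minEnclosingCircle(W);print('cup',ce,2*r,'mark',onz(c2,217.8,226,.082),'red',onz(c2,220.8,222.3,.016),np.percentile(W,[0,100],axis=0))
E
```

```text
end [ 0.51217446 -0.12093761  0.15539458] [ 0.51303345 -0.12240142  0.1522397 ] [ 0.5135203  -0.12125419  0.155     ]
ball [ 0.51921851 -0.18338298  0.048     ]
[ 0.47534014 -0.10667628  0.012     ]
[ 0.55105557 -0.1003395   0.012     ]
[ 0.56473267 -0.22048143  0.012     ]
[ 0.4860847  -0.22963475  0.012     ]
[[210 225  21  20 312]]
cup (0.509030282497406, 0.17720970511436462) 0.057681478559970856 mark [0.53240202 0.18324365 0.082     ] red [0.54749932 0.18597532 0.016     ] [[0.48285148 0.14968519]
 [0.5351038  0.20469126]]
```

Request:
play_rows(targets=[{"xyz":[0.0035,0.003,-0.025],"roll":1.5,"fingers":0},{"xyz":[0,0,-0.03],"roll":0,"fingers":0},{"xyz":[0,0,-0.03],"roll":0,"fingers":0},{"xyz":[0,0,-0.028],"roll":0,"fingers":0},{"xyz":[0,0,-0.02],"roll":0,"fingers":0}])

```text
time_s: 6.87
position: [0.5139, -0.1309, 0.1249]
orientation: [-0.001, 0.669, 0.743, -0.0]
contact_force: [0.5, 0.4, -0.1]
finger_gap: 0.0855
gripper_force: 0.0
```

Request:
play_rows(targets=[{"xyz":[0,0,0],"roll":0,"fingers":0},{"xyz":[0,0,0],"roll":0,"fingers":1},{"xyz":[0,0,0],"roll":0,"fingers":1},{"xyz":[0,0,0],"roll":0,"fingers":1},{"xyz":[0,0,0],"roll":0,"fingers":1}], squeeze=35)

```text
time_s: 7.28
position: [0.5156, -0.1327, 0.1286]
orientation: [0.001, 0.67, 0.742, 0.001]
contact_force: [1.0, -0.1, 0.1]
finger_gap: 0.0389
gripper_force: 0.0
```

Request:
play_rows(targets=[{"xyz":[0,0,0],"roll":0,"fingers":1},{"xyz":[0,0,0],"roll":0,"fingers":1},{"xyz":[0,0,0],"roll":0,"fingers":1},{"xyz":[0,0,0],"roll":0,"fingers":1},{"xyz":[0,0,0],"roll":0,"fingers":1}])

```text
time_s: 7.7
position: [0.5143, -0.1326, 0.1278]
orientation: [-0.0, 0.67, 0.742, 0.0]
contact_force: [-3.6, 2.1, 8.0]
finger_gap: 0.0153
gripper_force: 33.9
```

Request:
play_rows(targets=[{"xyz":[0,0,0.012],"roll":0,"fingers":1},{"xyz":[0,0,0.025],"roll":0,"fingers":1},{"xyz":[0,0,0.03],"roll":0,"fingers":1},{"xyz":[0,0,0.03],"roll":0,"fingers":1},{"xyz":[0,0,0.03],"roll":0,"fingers":1}])

```text
time_s: 8.12
position: [0.5141, -0.1327, 0.2553]
orientation: [-0.001, 0.67, 0.742, -0.0]
contact_force: [-0.3, 0.7, -3.7]
finger_gap: 0.0146
gripper_force: 34.7
```

Request:
play_rows(targets=[{"xyz":[0,0,0.015],"roll":0,"fingers":1},{"xyz":[0,0,0],"roll":0,"fingers":1},{"xyz":[0,0,0],"roll":0,"fingers":1},{"xyz":[0,0,0],"roll":0,"fingers":1},{"xyz":[0,0,0],"roll":0,"fingers":1}])

```text
time_s: 8.53
position: [0.5139, -0.1323, 0.2676]
orientation: [-0.001, 0.67, 0.742, -0.001]
contact_force: [0.6, 0.2, -4.4]
finger_gap: 0.0151
gripper_force: 34.8
```

```bash
python3 - <<'E'
from h import *
s=bot.observe();print(s['position'],s['contact_force'],s['moment'])
i=shot('wrist','w5');t=shot('top','t5');s=shot('scene','s5')
A=np.zeros((600,800,3),np.uint8);A[:420,:560]=i
A[360:600,560:800]=cv2.resize(s[165:285,285:405],(240,240),interpolation=cv2.INTER_CUBIC)
cv2.imwrite('pics/c5.png',A)
E
```

```text
[ 0.51389372 -0.13233862  0.26761671] [ 0.63256679  0.24247437 -4.39427507] [0.16643424 0.01105968 0.01631438]
```

View pics/c5.png

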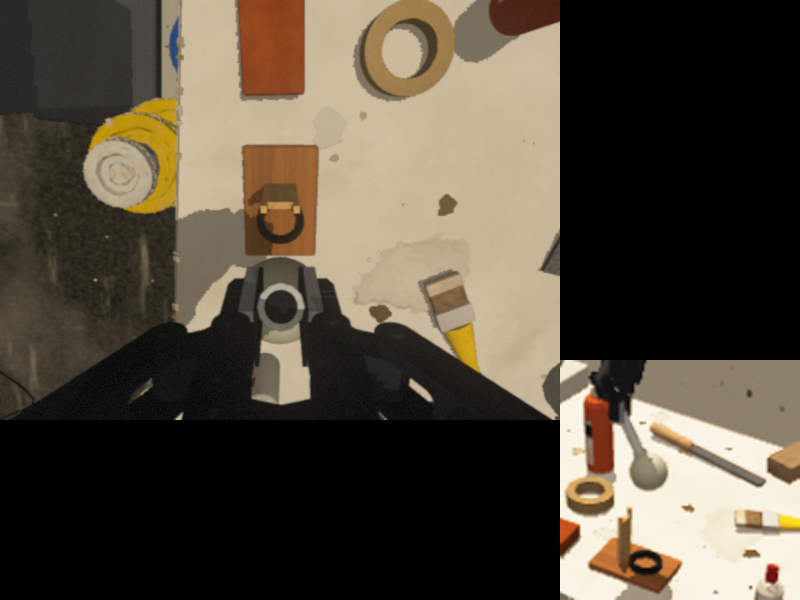

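Form is held clear, still leaning about 30° (ball at (645,470) in the scene inset, tube mouth (281,305) in wrist view). Try loosening so it swings upright under its own weight.

Request:
play_rows(targets=[{"xyz":[0,0,0],"roll":0,"fingers":1},{"xyz":[0,0,0],"roll":0,"fingers":1},{"xyz":[0,0,0],"roll":0,"fingers":1},{"xyz":[0,0,0],"roll":0,"fingers":1},{"xyz":[0,0,0],"roll":0,"fingers":1}], squeeze=20)

```text
time_s: 9.1
position: [0.5148, -0.1328, 0.2693]
orientation: [0.0, 0.67, 0.742, 0.0]
contact_force: [0.7, 0.5, -4.1]
finger_gap: 0.0148
gripper_force: 34.8
```

```bash
cat > tilt.py <<'E'
from h import *
import sys
s=bot.observe();print(s['position'],s['contact_force'].round(2),s['moment'].round(3),s['gripper_force'],s['time_s'])
c=cal('scene');i=bot.read_camera('scene');cv2.imwrite('pics/'+sys.argv[1]+'.png',i)
P=np.array(s['position'])+[0,0,.005]
g=proj(c,P)
# predicted ball centre pixel for each lean (towards h=95.5deg), matched to bright plaster blob
h=np.array([-.096,.995,0]);
x0,y0=(g-60).astype(int);roi=i[y0:y0+150,x0:x0+130]
hsv=cv2.cvtColor(roi,cv2.COLOR_BGR2HSV)
for a in range(-10,45,5):
    b=P-.098*(np.sin(np.radians(a))*h+np.array([0,0,np.cos(np.radians(a))]));print(a,proj(c,b).round(1),end=' ')
print('grip',g)
E
python3 tilt.py s6; python3 -c "
import cv2;i=cv2.imread('pics/s6.png');cv2.imwrite('pics/s6c.png',cv2.resize(i[150:290,270:400],None,fx=4,fy=4,interpolation=2))"
```

```text
[ 0.51476513 -0.13279145  0.26928601] [ 0.75  0.53 -4.07] [ 0.21   0.012 -0.014] 34.78626072406769 9.1
-10 [308.9 215.7] -5 [311.3 216.8] 0 [313.9 217.7] 5 [316.4 218.4] 10 [318.9 218.8] 15 [321.5 219.1] 20 [324.  219.1] 25 [326.4 218.9] 30 [328.8 218.5] 35 [331.1 217.8] 40 [333.3 216.9] grip [314.35301368 188.35287514]
```

View pics/s6c.png

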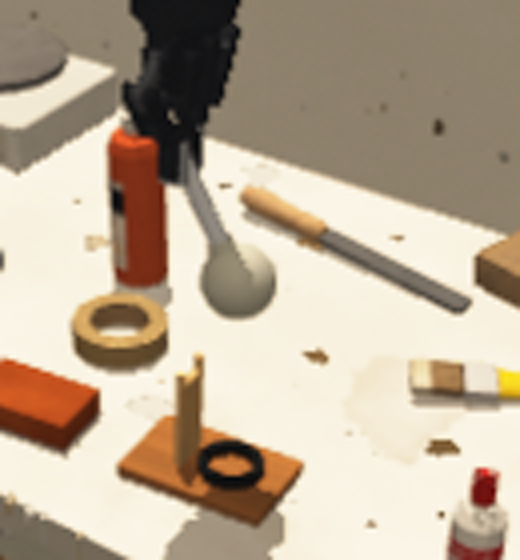

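The crop shows the form hanging at about 30° still (ball at (329.5,220.3) in the full picture); the grip force stayed 35 N, so the squeeze needs a fresh finger command. I have used my ten viewings, so from here on checks are numeric.

Request:
play_rows(targets=[{"xyz":[0,0,0],"roll":0,"fingers":0.92},{"xyz":[0,0,0],"roll":0,"fingers":0.92},{"xyz":[0,0,0],"roll":0,"fingers":0.92}], squeeze=20)

```text
time_s: 9.4
position: [0.5148, -0.1328, 0.2693]
orientation: [0.0, 0.67, 0.742, 0.0]
contact_force: [0.3, 0.1, -3.6]
finger_gap: 0.0149
gripper_force: 34.8
```

```bash
cat > tilt.py <<'E'
from h import *
import sys
def tilt(name,P):
    c=cal('scene');i=cv2.imread(f'pics/{name}.png')
    h=np.array([-.096,.995,0]);g=proj(c,P)
    x0,y0=int(g[0])-30,int(g[1])
    roi=cv2.resize(i[y0:y0+60,x0:x0+70],None,fx=6,fy=6,interpolation=cv2.INTER_CUBIC)
    gr=cv2.GaussianBlur(roi[...,0],(0,0),3)
    C=cv2.HoughCircles(gr,cv2.HOUGH_GRADIENT_ALT,1.5,20,param1=80,param2=.6,minRadius=42,maxRadius=72)
    for u,v,r in ([] if C is None else C[0]):
        uu,vv=x0+(u-2.5)/6,y0+(v-2.5)/6
        A=np.linspace(-30,50,161);D=[np.linalg.norm(proj(c,P+[0,0,0]-.098*(np.sin(a)*h+np.array([0,0,np.cos(a)])))-[uu,vv]) for a in np.radians(A)]
        k=int(np.argmin(D));print('circle',uu,vv,r/6,'lean',A[k],'miss px',D[k])
if __name__=='__main__':
    s=bot.observe();print(s['position'],s['contact_force'].round(2),s['moment'].round(3),s['gripper_force'],s['time_s'])
    n=sys.argv[1];cv2.imwrite(f'pics/{n}.png',bot.read_camera('scene'));tilt(n,np.array(s['position'])+[0,0,.005])
E
python3 -c "
from tilt import *
tilt('s6',np.array([.5148,-.1328,.2743]))"; python3 tilt.py s7
```

```text
circle 329.33334 220.33333 9.568376 lean 30.0 miss px 1.9347279615076698
[ 0.51476839 -0.13279477  0.26932224] [ 0.31  0.15 -3.62] [0.189 0.059 0.008] 34.786582589149475 9.4
circle 329.33334 220.58333 9.498403 lean 30.0 miss px 2.1803559090510403
```

Request:
play_rows(targets=[{"xyz":[-0.001,0.02,0],"roll":0,"fingers":1},{"xyz":[-0.001,0.03,0],"roll":0,"fingers":1},{"xyz":[-0.001,0.03,0],"roll":0,"fingers":1},{"xyz":[-0.001,0.03,0],"roll":0,"fingers":1},{"xyz":[-0.001,0.03,0],"roll":0,"fingers":1}])

```text
time_s: 9.87
position: [0.5096, 0.0085, 0.2694]
orientation: [0.0, 0.67, 0.742, 0.0]
contact_force: [0.7, 0.3, -4.0]
finger_gap: 0.015
gripper_force: 34.7
```

Request:
play_rows(targets=[{"xyz":[-0.001,0.03,0],"roll":0,"fingers":1},{"xyz":[-0.001,0.03,0],"roll":0,"fingers":1},{"xyz":[-0.001,0.03,0],"roll":0,"fingers":1},{"xyz":[-0.001,0.03,0],"roll":0,"fingers":1},{"xyz":[-0.001,0.03,0],"roll":0,"fingers":1}])

```text
time_s: 10.28
position: [0.5046, 0.1588, 0.2695]
orientation: [0.0, 0.67, 0.742, 0.0]
contact_force: [0.8, 0.2, -4.3]
finger_gap: 0.0154
gripper_force: 34.7
```

Request:
play_rows(targets=[{"xyz":[0,0.03,0],"roll":0,"fingers":1},{"xyz":[0,0.025,0],"roll":0,"fingers":1},{"xyz":[0,0.015,0],"roll":0,"fingers":1},{"xyz":[0,0,0],"roll":0,"fingers":1},{"xyz":[0,0,0],"roll":0,"fingers":1}])

```text
time_s: 10.7
position: [0.5047, 0.2274, 0.2691]
orientation: [0.0, 0.67, 0.743, -0.0]
contact_force: [0.7, -1.3, -4.0]
finger_gap: 0.015
gripper_force: 34.6
```

```bash
python3 tilt.py s8
```

```text
[0.50471009 0.22738152 0.26906046] [ 0.68 -1.3  -4.02] [0.064 0.021 0.007] 34.58083212375641 10.7
```

```bash
python3 - <<'E'
from h import *
c=cal('scene');a=cv2.imread('pics/s8.png');b=cv2.imread('pics/s4.png')
P=np.array([.5047,.2274,.274]);g=proj(c,P);h=np.array([-.096,.995,0])
for L in(0,10,20,30):print(L,proj(c,P-.098*(np.sin(np.radians(L))*h+np.array([0,0,np.cos(np.radians(L))]))))
d=cv2.absdiff(a,b).max(2);hsv=cv2.cvtColor(a,cv2.COLOR_BGR2HSV)
m=((d>25)&(hsv[...,1]<90)&(a.min(2)>60)).astype(np.uint8);m[:int(g[1])]=0;m[:,:int(g[0])-40]=0;m[:,int(g[0])+50:]=0;m[int(g[1])+55:]=0
n,l,st,ce=cv2.connectedComponentsWithStats(m);print(g)
for k in range(1,n):
    if st[k,4]>30:print(st[k],ce[k])
x0,y0=int(g[0])-30,int(g[1])
for ch in range(3):
  for p2 in(.6,.4,.3):
    r=cv2.GaussianBlur(cv2.resize(a[y0:y0+60,x0:x0+70,ch],None,fx=6,fy=6,interpolation=2),(0,0),3)
    C=cv2.HoughCircles(r,cv2.HOUGH_GRADIENT_ALT,1.5,20,param1=50,param2=p2,minRadius=42,maxRadius=72)
    if C is not None:print(ch,p2,[(x0+u/6,y0+v/6,q/6) for u,v,q in C[0]])
E
```

```text
0 [224.59888712 185.24041367]
10 [228.48110355 186.05646985]
20 [232.21417849 186.0693944 ]
30 [235.68930359 185.26188649]
[221.7340086 158.6431527]
[221 158  25  37 329] [232.88145897 180.24012158]
0 0.4 [(np.float32(200.0), np.float32(196.75), np.float32(7.788361))]
0 0.3 [(np.float32(200.0), np.float32(196.75), np.float32(7.7936444)), (np.float32(243.0), np.float32(202.25), np.float32(8.116361))]
1 0.4 [(np.float32(236.25), np.float32(187.0), np.float32(8.456376))]
1 0.3 [(np.float32(236.25), np.float32(187.0), np.float32(8.431808))]
2 0.6 [(np.float32(200.5), np.float32(196.0), np.float32(8.14524))]
2 0.4 [(np.float32(200.5), np.float32(196.0), np.float32(8.147439)), (np.float32(201.0), np.float32(166.0), np.float32(8.723534))]
2 0.3 [(np.float32(200.5), np.float32(196.0), np.float32(8.147439)), (np.float32(201.0), np.float32(166.0), np.float32(8.72937))]
```

Lean is still ~30°, ball over the cup. Descend onto the ring.

Request:
play_rows(targets=[{"xyz":[0,-0.0015,-0.02],"roll":0,"fingers":1},{"xyz":[0,0,-0.02],"roll":0,"fingers":1},{"xyz":[0,0,-0.02],"roll":0,"fingers":1},{"xyz":[0,0,-0.012],"roll":0,"fingers":1},{"xyz":[0,0,-0.006],"roll":0,"fingers":1}])

```text
time_s: 11.17
position: [0.5043, 0.2236, 0.1899]
orientation: [-0.0, 0.671, 0.741, -0.001]
contact_force: [-0.3, 0.1, -3.5]
finger_gap: 0.0153
gripper_force: 34.6
```

Request:
play_rows(targets=[{"xyz":[0,0,0],"roll":0,"fingers":1},{"xyz":[0,0,0],"roll":0,"fingers":1}])

```text
time_s: 11.33
position: [0.5053, 0.2248, 0.1918]
orientation: [0.0, 0.671, 0.742, 0.0]
contact_force: [0.4, -0.6, -2.8]
finger_gap: 0.0152
gripper_force: 34.6
```

Request:
play_rows(targets=[{"xyz":[0,0,-0.002],"roll":0,"fingers":1},{"xyz":[0,0,-0.002],"roll":0,"fingers":1}])

```text
time_s: 11.5
position: [0.5054, 0.2257, 0.1882]
orientation: [0.0, 0.67, 0.742, 0.001]
contact_force: [0.4, -0.6, -3.5]
finger_gap: 0.0149
gripper_force: 34.6
```

Request:
play_rows(targets=[{"xyz":[0,0,-0.002],"roll":0,"fingers":1},{"xyz":[0,0,-0.002],"roll":0,"fingers":1}])

```text
time_s: 11.67
position: [0.5052, 0.2266, 0.1843]
orientation: [-0.0, 0.67, 0.742, 0.001]
contact_force: [-5.4, 4.8, 20.8]
finger_gap: 0.0151
gripper_force: 37.0
```

Request:
play_rows(targets=[{"xyz":[-0.002,0.002,0.001],"roll":0,"fingers":1},{"xyz":[0,0,0],"roll":0,"fingers":1}])

```text
time_s: 11.83
position: [0.5034, 0.2278, 0.185]
orientation: [0.001, 0.67, 0.742, 0.001]
contact_force: [2.0, -1.2, 2.0]
finger_gap: 0.0153
gripper_force: 34.9
```

Request:
play_rows(targets=[{"xyz":[-0.002,0.002,0],"roll":0,"fingers":1},{"xyz":[0,0,0],"roll":0,"fingers":1}])

```text
time_s: 12.0
position: [0.5017, 0.2298, 0.1849]
orientation: [0.001, 0.67, 0.742, 0.001]
contact_force: [3.8, -1.6, 3.2]
finger_gap: 0.0148
gripper_force: 35.2
```

Seated (forces reverse around the centre). Now swing the tube upright along an arc about the ball, pressing lightly.

Request:
play_rows(targets=[{"xyz":[0.003,-0.003,-0.001],"roll":0,"fingers":1},{"xyz":[0.0005,-0.005,0.0024],"roll":0,"fingers":1},{"xyz":[0.0005,-0.005,0.0024],"roll":0,"fingers":1},{"xyz":[0,0,0],"roll":0,"fingers":1}])

```text
time_s: 12.33
position: [0.505, 0.2178, 0.1888]
orientation: [-0.001, 0.67, 0.742, 0.001]
contact_force: [-0.9, 4.1, 4.5]
finger_gap: 0.0151
gripper_force: 35.5
```

Request:
play_rows(targets=[{"xyz":[0.0005,-0.005,0.002],"roll":0,"fingers":1},{"xyz":[0.0005,-0.005,0.002],"roll":0,"fingers":1},{"xyz":[0,0,0],"roll":0,"fingers":1}])

```text
time_s: 12.58
position: [0.506, 0.2079, 0.1928]
orientation: [-0.001, 0.67, 0.742, 0.001]
contact_force: [-0.7, 5.8, 5.3]
finger_gap: 0.0152
gripper_force: 36.1
```

```bash
cat > ball.py <<'E'
from h import *
import sys
n=sys.argv[1];s=bot.observe();print(s['position'].round(4),s['contact_force'].round(1),s['moment'].round(2))
cv2.imwrite(f'pics/{n}.png',bot.read_camera('scene'));a=cv2.imread(f'pics/{n}.png');c=cal('scene')
e=proj(c,[.509,.177,.099]);x0,y0=int(e[0])-25,int(e[1])-25;print('expect',e)
for ch in(0,1,2):
    r=cv2.GaussianBlur(cv2.resize(a[y0:y0+45,x0:x0+50,ch],None,fx=6,fy=6,interpolation=2),(0,0),3)
    C=cv2.HoughCircles(r,cv2.HOUGH_GRADIENT_ALT,1.5,20,param1=50,param2=.3,minRadius=40,maxRadius=62)
    if C is not None:print(ch,[(round(float(x0+u/6),1),round(float(y0+v/6),1),round(float(q/6),1)) for u,v,q in C[0]])
E
python3 ball.py s9
```

```text
[0.506  0.2079 0.1928] [-0.7  5.8  5.3] [1.53 0.13 0.03]
expect [238.1092135  208.76687126]
2 [(240.0, 208.2, 8.3)]
```

Request:
play_rows(targets=[{"xyz":[0.0005,-0.005,0.0013],"roll":0,"fingers":1},{"xyz":[0.0005,-0.005,0.0013],"roll":0,"fingers":1},{"xyz":[0.0005,-0.005,0.0008],"roll":0,"fingers":1},{"xyz":[0.0005,-0.005,0.0008],"roll":0,"fingers":1},{"xyz":[0,0,0],"roll":0,"fingers":1}])

```text
time_s: 13.05
position: [0.5083, 0.1886, 0.1977]
orientation: [-0.001, 0.67, 0.742, 0.002]
contact_force: [-2.3, 7.2, 13.7]
finger_gap: 0.0148
gripper_force: 36.9
```

Request:
play_rows(targets=[{"xyz":[0.0005,-0.005,0.0004],"roll":0,"fingers":1},{"xyz":[0.0005,-0.005,0.0002],"roll":0,"fingers":1},{"xyz":[0,0,0],"roll":0,"fingers":1},{"xyz":[0,0,0],"roll":0,"fingers":1}])

```text
time_s: 13.38
position: [0.5096, 0.1788, 0.1986]
orientation: [-0.0, 0.67, 0.742, 0.002]
contact_force: [-2.7, 5.9, 21.0]
finger_gap: 0.015
gripper_force: 37.4
```

```bash
python3 ball.py s10; python3 - <<'E'
from h import *
i=shot('wrist','w10');t=shot('top','t10')
c=pickle.load(open('w10.pkl','rb'));s=bot.observe()
print('cup rim c proj',proj(c,[.509,.177,.082]),'tcp',proj(c,s['position']),'tube end exp',proj(c,[.509,.1775,.223]))
roi=i[150:420,180:400]
for ch in(0,1,2):
    r=cv2.GaussianBlur(cv2.resize(roi[...,ch],None,fx=3,fy=3,interpolation=2),(0,0),2.5)
    C=cv2.HoughCircles(r,cv2.HOUGH_GRADIENT_ALT,1.5,10,param1=60,param2=.6,minRadius=20,maxRadius=260)
    if C is not None:print(ch,[(round(float(180+u/3),1),round(float(150+v/3),1),round(float(q/3),1)) for u,v,q in C[0]])
E
```

```text
[0.5096 0.1788 0.1986] [-2.7  5.9 21. ] [ 1.39  0.69 -0.04]
expect [238.1092135  208.76687126]
2 [(240.8, 207.2, 8.2)]
cup rim c proj [276.76411871 214.78710625] tcp [277.17429124 299.00799129] tube end exp [274.59572513 340.56792247]
0 [(281.0, 322.5, 24.1), (281.0, 322.5, 16.9)]
1 [(281.0, 322.0, 23.6), (281.0, 322.0, 16.9)]
2 [(282.0, 322.5, 16.9), (280.5, 245.5, 15.1), (280.0, 252.5, 13.8), (248.5, 305.0, 10.7), (306.0, 276.5, 9.9)]
```

```bash
cat > mouth.py <<'E'
from h import *
def mouth(u,v,r,c):
    K,R,t=c;d=K[0,0]*.008/r;X=np.array([(u-K[0,2])/K[0,0]*d,(v-K[1,2])/K[1,1]*d,d]);return R.T@(X-t)
E
python3 - <<'E'
from mouth import *
c=pickle.load(open('w10.pkl','rb'));print(-c[1].T@c[2])
print(mouth(281,322.5,23.8,c))
for z in(.215,.22,.225,.23):print(onz(c,281,322.5,z))
c=pickle.load(open('w5.pkl','rb'));i=cv2.imread('pics/w5.png');roi=i[150:420,180:400]
r=cv2.GaussianBlur(cv2.resize(roi[...,0],None,fx=3,fy=3,interpolation=2),(0,0),2.5)
C=cv2.HoughCircles(r,cv2.HOUGH_GRADIENT_ALT,1.5,10,param1=60,param2=.5,minRadius=20,maxRadius=260);print(C/3+[180,150,0])
for z in(.28,.285,.29,.295,.3):print(onz(c,281,305.5,z))
E
```

```text
[0.50262008 0.25467812 0.32771414]
[0.51057685 0.18324448 0.2208563 ]
[0.51101292 0.17932959 0.215     ]
[0.51064062 0.18267206 0.22      ]
[0.51026831 0.18601452 0.225     ]
[0.509896   0.18935698 0.23      ]
[[[281.         307.          23.62036705]
  [281.         307.          16.67822838]
  [381.5        312.5          8.01049995]]]
[ 0.51494051 -0.12743918  0.28      ]
[ 0.51462832 -0.12437602  0.285     ]
[ 0.51431612 -0.12131287  0.29      ]
[ 0.51400393 -0.11824971  0.295     ]
[ 0.51369174 -0.11518656  0.3       ]
```

The ball is being pushed off-centre toward −y (about 9 mm) because the pads grip too stiffly. Ease back, let go, and regrip across the other direction so the pads themselves right the tube.

Request:
play_rows(targets=[{"xyz":[0,0.003,0.0005],"roll":0,"fingers":1},{"xyz":[0,0.003,0.0005],"roll":0,"fingers":1},{"xyz":[0,0,0],"roll":0,"fingers":1}])

```text
time_s: 13.78
position: [0.5078, 0.1834, 0.1972]
orientation: [-0.001, 0.67, 0.742, -0.001]
contact_force: [-0.6, 1.3, -3.3]
finger_gap: 0.0148
gripper_force: 35.1
```

```bash
python3 ball.py s11
```

```text
[0.5078 0.1834 0.1972] [-0.6  1.3 -3.3] [ 0.15 -0.09  0.02]
expect [238.1092135  208.76687126]
```

Request:
play_rows(targets=[{"xyz":[0,0.002,-0.0015],"roll":0,"fingers":1},{"xyz":[0,0.002,-0.0015],"roll":0,"fingers":1},{"xyz":[0,0,0],"roll":0,"fingers":1}])

```text
time_s: 14.08
position: [0.5083, 0.187, 0.1941]
orientation: [-0.0, 0.67, 0.742, -0.001]
contact_force: [0.4, 0.4, -3.1]
finger_gap: 0.015
gripper_force: 35.0
```

```bash
python3 ball.py s12;python3 - <<'E'
from mouth import *
i=shot('wrist','w12');c=pickle.load(open('w12.pkl','rb'));roi=i[150:420,180:400]
r=cv2.GaussianBlur(cv2.resize(roi[...,0],None,fx=3,fy=3,interpolation=2),(0,0),2.5)
C=cv2.HoughCircles(r,cv2.HOUGH_GRADIENT_ALT,1.5,10,param1=60,param2=.5,minRadius=20,maxRadius=260)
for u,v,q in C[0]/3+[180,150,0]:print(u,v,q,mouth(u,v,q,c),onz(c,u,v,.222))
E
```

```text
[0.5083 0.187  0.1941] [ 0.4  0.4 -3.1] [ 0.11 -0.04  0.03]
expect [238.1092135  208.76687126]
2 [(238.8, 209.0, 8.1)]
281.5 309.0 28.333616256713867 [0.50796274 0.20637793 0.23238798] [0.50866095 0.19987027 0.222     ]
273.0 305.5 35.39459228515625 [0.50475936 0.2182639  0.25023413] [0.50588015 0.20085009 0.222     ]
281.0 322.0 23.871299743652344 [0.50935553 0.19161631 0.21677066] [0.50898717 0.19513721 0.222     ]
281.0 322.0 16.862810134887695 [0.51246725 0.16187407 0.17259659] [0.50898717 0.19513721 0.222     ]
394.5 191.0 20.43735694885254 [0.54986647 0.23266599 0.18323491] [0.53655915 0.24112532 0.222     ]
315.0 303.0 8.937771797180176 [0.55050047 0.0912406  0.03398403] [0.51886968 0.2030707  0.222     ]
222.5 159.0 7.504244327545166 [ 0.44687666  0.1938257  -0.06813617] [0.48766263 0.24526219 0.222     ]
```

Request:
play_rows(targets=[{"xyz":[0,0.001,-0.0015],"roll":0,"fingers":1},{"xyz":[0,0,0],"roll":0,"fingers":1}])

```text
time_s: 14.35
position: [0.5087, 0.1877, 0.1933]
orientation: [-0.0, 0.67, 0.742, -0.0]
contact_force: [0.0, -1.1, -1.2]
finger_gap: 0.0148
gripper_force: 35.3
```

Request:
play_rows(targets=[{"xyz":[0,0.001,-0.0015],"roll":0,"fingers":1},{"xyz":[0,0,0],"roll":0,"fingers":1}])

```text
time_s: 14.52
position: [0.5092, 0.1887, 0.1928]
orientation: [0.0, 0.67, 0.742, 0.001]
contact_force: [-3.2, -1.2, 11.1]
finger_gap: 0.015
gripper_force: 36.6
```

```bash
python3 ball.py s13; python3 - <<'E'
from h import *
a=cv2.imread('pics/s13.png');c=cal('scene');g=proj(c,bot.observe()['position']);print('tcp px',g)
b=cv2.imread('pics/s4.png');d=cv2.absdiff(a,b).max(2)
for y in range(int(g[1])-4,int(g[1])+45,2):
    print(y,' '.join('%3d%s'%(a[y,x].mean(),'*' if d[y,x]>30 else ' ') for x in range(int(g[0])-16,int(g[0])+26,2)))
E
```

```text
[0.5092 0.1887 0.1928] [-3.2 -1.2 11.1] [-0.48  0.85  0.03]
expect [238.1092135  208.76687126]
1 [(230.5, 198.5, 8.2)]
tcp px [233.38706449 183.47154348]
179  57   60   79  181  127*  61*  17*  18*  45*  18*  25* 104   82  166  118   94   84   59   50  107  108 
181 153  102  164  152  158  155*  20*  18*  77*  29*  17* 121* 147  123  156  161   88   52   35  107  107 
183 239  206  115  114   97   97   19*  19*  77*  34*  18* 156* 200  197  124  150  147   89  109  105  103 
185 239  150  131  238  238  238   45*  20*  75*  52*  18*  82* 101  106  110  125   90   79   75  100  113 
187 238  226  232  238  238  238  132*  29*  76*  78* 172  161  159  159  160  124   37   37   36  183  204 
189 238  238  237  236  238  225  185  115* 101  105  171  224  237  238  237  238  162   41   40  236  238 
191 237  238  237  230  100   36   36   37  110* 116*  60   36  130  234  238  239  177   39   37  229  238 
193 237  237  237   98   32   34   35   38   99* 120*  81*  39   41  223  239  239  183   39   37  220  238 
195 238  238  238   73   31   33   36   38   82* 120*  98*  40   68  229  
[... 1077 characters left out ...]
7*  82*  68*  52*  45   91   58   40   43   72 
217 234  234  234  227  223  234  234  160   46   54*  56*  56*  55*  46   42   42   74   51   46   50  134 
219 235  234  230  210  225  234  234  173   46   48   48   49   47   45   41   38  137   80   81   81  122 
221 233  225  216  221  171  140  139  110   44   47   47   47   47   44   42   39  100   90   81   82   83 
223 232  230  224  236  141  222  235  197   43   45   46   45   46   44   42   39  139  152  126  106  142 
225 236  236  236  210  225  237  231  141   42   46   46   45   46   45   43   38  135  154  156  155  152 
227 236  236  237  238  238  232  154  147   43   44   46   47   46   45   43   39  132  152  155  153   88
```

The tube's lean is now ~7° with the ball centred. Release, then fine-correct with a crosswise grip.

Request:
play_rows(targets=[{"xyz":[0,0,0.001],"roll":0,"fingers":1},{"xyz":[0,0,0],"roll":0,"fingers":0},{"xyz":[0,0,0],"roll":0,"fingers":0},{"xyz":[0,0,0],"roll":0,"fingers":0},{"xyz":[0,0,0],"roll":0,"fingers":0}])

```text
time_s: 14.98
position: [0.5089, 0.1888, 0.1929]
orientation: [0.0, 0.67, 0.742, 0.0]
contact_force: [0.2, -0.3, -0.3]
finger_gap: 0.0627
gripper_force: 0.0
```

Request:
play_rows(targets=[{"xyz":[0,0,0.025],"roll":0,"fingers":0},{"xyz":[0,0,0.03],"roll":0,"fingers":0},{"xyz":[0,0,0.03],"roll":0,"fingers":0},{"xyz":[0,0,0.02],"roll":0,"fingers":0}])

```text
time_s: 15.32
position: [0.5094, 0.1886, 0.3004]
orientation: [0.001, 0.67, 0.742, 0.001]
contact_force: [0.8, 0.0, -0.6]
finger_gap: 0.0857
gripper_force: 0.0
```

```bash
python3 ball.py s14; python3 - <<'E'
from mouth import *
i=shot('wrist','w14');c=pickle.load(open('w14.pkl','rb'));e=proj(c,[.509,.182,.222]);print('exp mouth',e)
print('lean0 end',proj(c,[.509,.177,.223]),'10deg',proj(c,[.509,.177+.0215,.221]),'ball',proj(c,[.509,.177,.099]))
x0,y0=max(int(e[0])-70,0),max(int(e[1])-90,0);roi=i[y0:y0+180,x0:x0+140]
for ch in(0,1,2):
  r=cv2.GaussianBlur(cv2.resize(roi[...,ch],None,fx=4,fy=4,interpolation=2),(0,0),2.5)
  C=cv2.HoughCircles(r,cv2.HOUGH_GRADIENT_ALT,1.5,10,param1=60,param2=.6,minRadius=16,maxRadius=260)
  if C is None:continue
  for u,v,q in C[0]/4+[x0,y0,0]:print(ch,round(u,1),round(v,1),round(q,1),onz(c,u,v,.222).round(4),mouth(u,v,q,c).round(4))
E
```

```text
[0.5094 0.1886 0.3004] [ 0.8  0.  -0.6] [ 0.   -0.07  0.03]
expect [238.1092135  208.76687126]
exp mouth [273.29675578 239.38088364]
lean0 end [272.50922301 247.5203076 ] 10deg [275.90755196 213.3701766 ] ball [274.22091006 196.07755766]
0 276.5 199.2 30.3 [0.5085 0.2076 0.222 ] [0.5057 0.2393 0.3387]
0 274.6 218.0 12.6 [0.5085 0.1958 0.222 ] [0.5088 0.1919 0.2101]
0 274.6 218.0 8.8 [0.5085 0.1958 0.222 ] [0.5111 0.1608 0.1152]
1 274.6 218.4 12.6 [0.5085 0.1956 0.222 ] [0.5088 0.1921 0.2114]
1 274.6 218.4 8.8 [0.5085 0.1956 0.222 ] [0.5111 0.1603 0.1146]
1 278.0 198.5 10.8 [0.5093 0.2081 0.222 ] [0.5108 0.1942 0.1702]
2 274.6 218.0 12.6 [0.5085 0.1958 0.222 ] [0.5088 0.192  0.2104]
2 274.6 218.0 8.8 [0.5085 0.1958 0.222 ] [0.5111 0.1605 0.1141]
2 276.5 200.0 10.2 [0.5085 0.2071 0.222 ] [0.5101 0.1888 0.1552]
```

Tube mouth is at (0.5085, 0.1957), i.e. a lean of ~9° along +y. Turn the tool 90° and close crosswise about the cup axis to right it.

Request:
play_rows(targets=[{"xyz":[0,-0.0116,0],"roll":6.9,"fingers":0},{"xyz":[0,0,0],"roll":6.9,"fingers":0},{"xyz":[0,0,0],"roll":6.9,"fingers":0},{"xyz":[0,0,0],"roll":6.9,"fingers":0},{"xyz":[0,0,0],"roll":6.9,"fingers":0}])

```text
time_s: 15.83
position: [0.5084, 0.1771, 0.2971]
orientation: [-0.0, 0.417, 0.909, -0.0]
contact_force: [-0.2, -0.3, 0.6]
finger_gap: 0.0853
gripper_force: 0.0
```

Request:
play_rows(targets=[{"xyz":[0,0,0],"roll":6.9,"fingers":0},{"xyz":[0,0,0],"roll":6.9,"fingers":0},{"xyz":[0,0,0],"roll":6.9,"fingers":0},{"xyz":[0,0,0],"roll":6.9,"fingers":0},{"xyz":[0,0,0],"roll":6.9,"fingers":0}])

```text
time_s: 16.25
position: [0.5085, 0.1771, 0.297]
orientation: [-0.001, 0.129, 0.992, -0.0]
contact_force: [0.9, 0.1, -1.1]
finger_gap: 0.0853
gripper_force: 0.0
```

Request:
play_rows(targets=[{"xyz":[0,0,0],"roll":6.9,"fingers":0},{"xyz":[0,0,0],"roll":6.9,"fingers":0},{"xyz":[0,0,0],"roll":6.9,"fingers":0},{"xyz":[0,0,0],"roll":0,"fingers":0},{"xyz":[0,0,0],"roll":0,"fingers":0}])

```text
time_s: 16.67
position: [0.5086, 0.1769, 0.2973]
orientation: [-0.0, -0.046, 0.999, -0.0]
contact_force: [-0.5, -0.4, 0.2]
finger_gap: 0.0857
gripper_force: 0.0
```

```bash
cat > look.py <<'E'
from mouth import *
import sys
s=bot.observe();print(s['position'].round(4),s['orientation'].round(3),s['q'].round(2))
n=sys.argv[1];i=shot('wrist',n);c=pickle.load(open(n+'.pkl','rb'));e=proj(c,[.509,.182,.222]);print('exp mouth',e,'ball',proj(c,[.509,.177,.099]))
x0,y0=max(int(e[0])-70,0),max(int(e[1])-90,0);roi=i[y0:y0+180,x0:x0+140]
for ch in(0,1):
  r=cv2.GaussianBlur(cv2.resize(roi[...,ch],None,fx=4,fy=4,interpolation=2),(0,0),2.5)
  C=cv2.HoughCircles(r,cv2.HOUGH_GRADIENT_ALT,1.5,10,param1=60,param2=.6,minRadius=16,maxRadius=260)
  if C is None:continue
  for u,v,q in C[0]/4+[x0,y0,0]:print(ch,round(u,1),round(v,1),round(q,1),'z.222',onz(c,u,v,.222).round(4),'z.099',onz(c,u,v,.099).round(4))
E
python3 look.py w15
```

```text
[0.5086 0.1769 0.2973] [-0.    -0.046  0.999 -0.   ] [-0.59  0.33  0.23  1.72 -0.09  1.1   1.34]
exp mouth [291.33346755 234.18440927] ball [282.11301461 185.71337447]
0 315.1 235.9 12.3 z.222 [0.5088 0.1962 0.222 ] z.099 [0.5548 0.2129 0.099 ]
0 296.0 302.2 17.2 z.222 [0.5544 0.1896 0.222 ] z.099 [0.628  0.2023 0.099 ]
0 315.1 235.9 8.6 z.222 [0.5088 0.1962 0.222 ] z.099 [0.5548 0.2129 0.099 ]
1 315.1 234.8 12.3 z.222 [0.5081 0.1961 0.222 ] z.099 [0.5537 0.2127 0.099 ]
1 296.0 304.5 16.1 z.222 [0.556  0.1897 0.222 ] z.099 [0.6305 0.2025 0.099 ]
1 315.1 234.8 8.6 z.222 [0.5081 0.1961 0.222 ] z.099 [0.5537 0.2127 0.099 ]
1 288.5 198.0 9.8 z.222 [0.487  0.1781 0.222 ] z.099 [0.52   0.1839 0.099 ]
```

Request:
play_rows(targets=[{"xyz":[0.0005,0,-0.025],"roll":0,"fingers":0},{"xyz":[0,0,-0.025],"roll":0,"fingers":0},{"xyz":[0,0,-0.025],"roll":0,"fingers":0},{"xyz":[0,0,-0.02],"roll":0,"fingers":0},{"xyz":[0,0,-0.01],"roll":0,"fingers":0}])

```text
time_s: 17.13
position: [0.508, 0.1768, 0.1904]
orientation: [-0.002, -0.047, 0.999, -0.001]
contact_force: [-0.8, -0.5, 0.6]
finger_gap: 0.0855
gripper_force: 0.0
```

Request:
play_rows(targets=[{"xyz":[0,0,0],"roll":0,"fingers":0},{"xyz":[0,0,0],"roll":0,"fingers":0.3},{"xyz":[0,0,0],"roll":0,"fingers":0.5},{"xyz":[0,0,0],"roll":0,"fingers":0.6},{"xyz":[0,0,0],"roll":0,"fingers":0.65}], squeeze=20)

```text
time_s: 17.55
position: [0.5098, 0.1774, 0.194]
orientation: [0.001, -0.048, 0.999, 0.0]
contact_force: [-0.0, 0.5, -0.3]
finger_gap: 0.0387
gripper_force: 0.2
```

Request:
play_rows(targets=[{"xyz":[0,0,0],"roll":0,"fingers":0.7},{"xyz":[0,0,0],"roll":0,"fingers":0.74},{"xyz":[0,0,0],"roll":0,"fingers":0.77},{"xyz":[0,0,0],"roll":0,"fingers":0.8},{"xyz":[0,0,0],"roll":0,"fingers":0.8}])

```text
time_s: 17.97
position: [0.5093, 0.1771, 0.1929]
orientation: [0.0, -0.048, 0.999, 0.0]
contact_force: [-0.1, 0.4, 0.7]
finger_gap: 0.017
gripper_force: 0.2
```

```bash
python3 look.py w16; python3 ball.py s16
```

```text
[0.5093 0.1771 0.1929] [ 0.    -0.048  0.999  0.   ] [-0.57  0.44  0.21  1.87 -0.12  0.84  1.37]
exp mouth [300.0525552  347.40941213] ball [282.60155123 221.99933903]
0 278.4 352.2 13.3 z.222 [0.5115 0.1752 0.222 ] z.099 [0.6084 0.1837 0.099 ]
0 246.5 262.2 4.9 z.222 [0.4806 0.1628 0.222 ] z.099 [0.5394 0.1559 0.099 ]
[0.5093 0.1771 0.1929] [-0.   0.5  0.5] [0.13 0.   0.06]
expect [238.1092135  208.76687126]
```

Request:
play_rows(targets=[{"xyz":[0,0,0],"roll":0,"fingers":0.7},{"xyz":[0,0,0],"roll":0,"fingers":0.5},{"xyz":[0,0,0],"roll":0,"fingers":0},{"xyz":[0,0,0],"roll":0,"fingers":0},{"xyz":[0,0,0],"roll":0,"fingers":0}])

```text
time_s: 18.48
position: [0.5093, 0.1771, 0.1929]
orientation: [-0.0, -0.048, 0.999, -0.0]
contact_force: [0.2, 0.8, 0.4]
finger_gap: 0.0725
gripper_force: 0.0
```

Request:
play_rows(targets=[{"xyz":[0,0,0.02],"roll":0,"fingers":0},{"xyz":[0,0,0.03],"roll":0,"fingers":0},{"xyz":[0,0,0.03],"roll":0,"fingers":0},{"xyz":[0,0,0.025],"roll":0,"fingers":0},{"xyz":[0,0,0],"roll":0,"fingers":0}])

```text
time_s: 18.9
position: [0.5113, 0.1775, 0.3028]
orientation: [0.004, -0.048, 0.999, 0.001]
contact_force: [0.9, -0.1, -0.2]
finger_gap: 0.0854
gripper_force: 0.0
```

```bash
python3 look.py w17; python3 ball.py s17; python3 - <<'E'
from h import *
# peg: red pixels in wrist, hinge top
i=cv2.imread('pics/w17.png');c=pickle.load(open('w17.pkl','rb'))
for z,(P) in((.186,[.613,.256,.186]),(.147,[.599,.198,.147])):print('proj',proj(c,P))
t=shot('top','t17');ct=pickle.load(open('t17.pkl','rb'));hsv=cv2.cvtColor(t,cv2.COLOR_BGR2HSV)
m=(((hsv[...,0]<8)|(hsv[...,0]>172))&(hsv[...,1]>150)&(hsv[...,2]>60)).astype(np.uint8)
n,l,st,ce=cv2.connectedComponentsWithStats(m[170:230,150:240])
for k in range(1,n):
    print(st[k],ce[k]+[150,170],onz(ct,*(ce[k]+[150,170]),.175).round(4))
E
```

```text
[0.5113 0.1775 0.3028] [ 0.004 -0.048  0.999  0.001] [-0.59  0.33  0.24  1.71 -0.09  1.1   1.34]
exp mouth [290.24028404 225.6819209 ] ball [281.18402207 179.65619608]
0 283.0 228.0 12.4 z.222 [0.5109 0.1778 0.222 ] z.099 [0.5561 0.1833 0.099 ]
0 294.6 296.2 16.2 z.222 [0.557  0.1899 0.222 ] z.099 [0.6293 0.2025 0.099 ]
0 283.0 228.0 8.7 z.222 [0.5109 0.1778 0.222 ] z.099 [0.5561 0.1833 0.099 ]
1 283.0 228.0 12.4 z.222 [0.5109 0.1778 0.222 ] z.099 [0.5561 0.1833 0.099 ]
1 294.6 295.9 16.3 z.222 [0.5567 0.1898 0.222 ] z.099 [0.6288 0.2024 0.099 ]
1 283.0 228.0 8.7 z.222 [0.5109 0.1778 0.222 ] z.099 [0.5561 0.1833 0.099 ]
[0.5104 0.1774 0.3004] [ 0.3  0.3 -1.4] [ 0.04  0.05 -0.05]
expect [238.1092135  208.76687126]
0 [(239.5, 208.5, 8.0)]
proj [368.26891646 341.39128382]
proj [295.38663983 294.24559831]
```

Form stands upright (mouth at (0.511, 0.178)). Locate the peg.

```bash
python3 - <<'E'
from h import *
i=cv2.imread('pics/w17.png');c=pickle.load(open('w17.pkl','rb'))
for nm,im,cc in(('w17',i,c),('t4',cv2.imread('pics/t4.png'),cal('top')),('t17',cv2.imread('pics/t17.png'),cal('top'))):
    h=cv2.cvtColor(im,cv2.COLOR_BGR2HSV)
    m=(((h[...,0]<7)|(h[...,0]>170))&(h[...,1]>130)&(h[...,2]>50)).astype(np.uint8)
    n,l,st,ce=cv2.connectedComponentsWithStats(m)
    for k in range(1,n):
        p=onz(cc,*ce[k],.17)
        if st[k,4]>5 and abs(p[0]-.6)<.1 and abs(p[1]-.24)<.1:print(nm,st[k],ce[k].round(1),p.round(4))
    y=((h[...,0]>15)&(h[...,0]<32)&(h[...,1]>150)&(h[...,2]>80)).astype(np.uint8)
    n,l,st,ce=cv2.connectedComponentsWithStats(y)
    for k in range(1,n):
        p=onz(cc,*ce[k],.147)
        if st[k,4]>20 and abs(p[0]-.57)<.1 and abs(p[1]-.24)<.1:print(' yel',st[k],p.round(4))
E
```

```text
w17 [354 311  20  40 411] [363.2 332.6] [0.6164 0.256  0.17  ]
w17 [399 379   7   7  38] [401.6 381.4] [0.6633 0.2981 0.17  ]
 yel [ 295  236  133   83 2880] [0.5784 0.251  0.147 ]
t4 [179 189   8   7  30] [182.3 191.7] [0.6156 0.2589 0.17  ]
 yel [166 192  39  32 253] [0.5798 0.2527 0.147 ]
 yel [187 192  18  15  99] [0.6021 0.2275 0.147 ]
```

Request:
play_rows(targets=[{"xyz":[0.007,0.0053,0],"roll":-7.1,"fingers":0},{"xyz":[0.007,0.0053,0],"roll":-7.1,"fingers":0},{"xyz":[0.007,0.0053,0],"roll":-7.1,"fingers":0},{"xyz":[0.007,0.0053,0],"roll":-7.1,"fingers":0},{"xyz":[0.007,0.0053,0],"roll":-7.1,"fingers":0}])

```text
time_s: 19.47
position: [0.544, 0.2037, 0.2963]
orientation: [-0.001, 0.262, 0.965, -0.001]
contact_force: [-0.3, -0.6, -0.5]
finger_gap: 0.0855
gripper_force: 0.0
```

Request:
play_rows(targets=[{"xyz":[0.007,0.0053,0],"roll":-7.1,"fingers":0},{"xyz":[0.007,0.0053,0],"roll":-7.1,"fingers":0},{"xyz":[0.007,0.0053,0],"roll":-7.1,"fingers":0},{"xyz":[0.007,0.0053,0],"roll":-7.1,"fingers":0},{"xyz":[0.007,0.0053,0],"roll":-7.1,"fingers":0}])

```text
time_s: 19.88
position: [0.579, 0.2302, 0.2962]
orientation: [-0.001, 0.543, 0.839, -0.001]
contact_force: [-0.4, -0.6, 0.1]
finger_gap: 0.0853
gripper_force: 0.0
```

Request:
play_rows(targets=[{"xyz":[0.007,0.0053,0],"roll":-7.1,"fingers":0},{"xyz":[0.007,0.0053,0],"roll":-7.1,"fingers":0},{"xyz":[0.007,0.0053,0],"roll":-7.1,"fingers":0},{"xyz":[0.007,0.0053,0],"roll":-7.1,"fingers":0},{"xyz":[0.007,0.0053,0],"roll":-7.1,"fingers":0}])

```text
time_s: 20.3
position: [0.614, 0.2568, 0.296]
orientation: [-0.0, 0.774, 0.634, -0.001]
contact_force: [-0.2, -0.1, 0.7]
finger_gap: 0.0854
gripper_force: 0.0
```

Request:
play_rows(targets=[{"xyz":[0,0,0],"roll":0,"fingers":0},{"xyz":[0,0,0],"roll":0,"fingers":0}])

```text
time_s: 20.47
position: [0.6138, 0.2565, 0.2961]
orientation: [0.0, 0.77, 0.638, -0.001]
contact_force: [-0.8, -0.1, 1.0]
finger_gap: 0.0854
gripper_force: 0.0
```

```bash
python3 - <<'E'
from h import *
s=bot.observe();print(s['position'].round(4),s['orientation'].round(3),s['q'].round(2))
i=shot('wrist','w18');c=cal('wrist');h=cv2.cvtColor(i,cv2.COLOR_BGR2HSV);print('exp top',proj(c,[.615,.257,.186]),'bot',proj(c,[.615,.257,.147]))
m=(((h[...,0]<7)|(h[...,0]>170))&(h[...,1]>130)&(h[...,2]>50)).astype(np.uint8)
n,l,st,ce=cv2.connectedComponentsWithStats(m)
for k in range(1,n):
    p=onz(c,*ce[k],.17)
    if st[k,4]>40:
        q=np.argwhere(l==k)[:,::-1];lo=q[q[:,1]<=q[:,1].min()+2].mean(0);hi=q[q[:,1]>=q[:,1].max()-8].mean(0)
        print(st[k],ce[k].round(1),p.round(4),lo,hi,onz(c,*hi,.186).round(4))
E
```

```text
[0.6138 0.2565 0.2961] [ 0.     0.77   0.638 -0.001] [-0.84  0.61  0.69  1.4  -0.39  1.27 -0.31]
exp top [279.66418716 213.24891341] bot [279.76721904 198.16219335]
[427  12   9  21 166] [431.   22.3] [0.7303 0.3573 0.17  ] [431.44444444  13.11111111] [431.          27.78082192] [0.7238 0.3528 0.186 ]
[274 193  18  29 391] [282.7 207.5] [0.617  0.2559 0.17  ] [282.5        194.15384615] [282.94354839 216.25806452] [0.6168 0.2545 0.186 ]
```

Request:
play_rows(targets=[{"xyz":[0.0025,-0.001,-0.025],"roll":0,"fingers":0},{"xyz":[0,0,-0.03],"roll":0,"fingers":0},{"xyz":[0,0,-0.03],"roll":0,"fingers":0},{"xyz":[0,0,-0.025],"roll":0,"fingers":0},{"xyz":[0,0,-0.014],"roll":0,"fingers":0}])

```text
time_s: 20.93
position: [0.6148, 0.2548, 0.1707]
orientation: [-0.001, 0.77, 0.638, -0.002]
contact_force: [-0.8, 0.6, -0.2]
finger_gap: 0.0854
gripper_force: 0.0
```

Request:
play_rows(targets=[{"xyz":[0,0,0],"roll":0,"fingers":0.5},{"xyz":[0,0,0],"roll":0,"fingers":0.7},{"xyz":[0,0,0],"roll":0,"fingers":0.8},{"xyz":[0,0,0],"roll":0,"fingers":1},{"xyz":[0,0,0],"roll":0,"fingers":1}], squeeze=25)

```text
time_s: 21.35
position: [0.6173, 0.2556, 0.1753]
orientation: [0.0, 0.771, 0.636, 0.001]
contact_force: [0.7, 0.2, 0.0]
finger_gap: 0.0257
gripper_force: 0.0
```

Request:
play_rows(targets=[{"xyz":[0,0,0],"roll":0,"fingers":1},{"xyz":[0,0,0],"roll":0,"fingers":1},{"xyz":[0,0,0],"roll":0,"fingers":1}])

```text
time_s: 21.6
position: [0.6171, 0.2558, 0.1749]
orientation: [0.0, 0.771, 0.636, 0.001]
contact_force: [-0.5, 0.0, 5.9]
finger_gap: 0.0109
gripper_force: 24.5
```

```bash
python3 - <<'E'
from h import *
s=bot.observe();p=s['position'];print(p.round(4),s['contact_force'],s['finger_gap'],s['gripper_force'])
H=np.array([.599,.1975]);a0=np.arctan2(p[1]-H[1],p[0]-H[0]);r=np.hypot(*(p[:2]-H));print('a0',a0,r)
A=np.linspace(a0,2.573,13);P=H+r*np.c_[np.cos(A),np.sin(A)];print(np.diff(P,axis=0).round(4),np.degrees(A[1]-A[0]),P[-1])
E
```

```text
[0.6171 0.2558 0.1749] [-0.47301547  0.00879194  5.91901044] 0.01092169237463808 24.51112300157547
a0 1.2689652833379506 0.06101174501697812
[[-0.0064  0.0016]
 [-0.0066  0.0009]
 [-0.0066  0.0002]
 [-0.0066 -0.0005]
 [-0.0065 -0.0012]
 [-0.0063 -0.0019]
 [-0.0061 -0.0026]
 [-0.0058 -0.0033]
 [-0.0054 -0.0039]
 [-0.0049 -0.0044]
 [-0.0044 -0.0049]
 [-0.0039 -0.0054]] 6.22630713360613 [0.54758787 0.23035157]
```

Request:
play_rows(targets=[{"xyz":[-0.0064,0.0016,0],"roll":6.2,"fingers":1},{"xyz":[-0.0066,0.0009,0],"roll":6.2,"fingers":1},{"xyz":[-0.0066,0.0002,0],"roll":6.2,"fingers":1},{"xyz":[-0.0066,-0.0005,0],"roll":6.2,"fingers":1},{"xyz":[-0.0065,-0.0012,0],"roll":6.2,"fingers":1}])

```text
time_s: 22.02
position: [0.5852, 0.2555, 0.1749]
orientation: [0.002, 0.572, 0.821, 0.001]
contact_force: [3.7, -5.7, 2.9]
finger_gap: 0.0109
gripper_force: 24.3
```

Request:
play_rows(targets=[{"xyz":[-0.0063,-0.0019,0],"roll":6.2,"fingers":1},{"xyz":[-0.0061,-0.0026,0],"roll":6.2,"fingers":1},{"xyz":[-0.0058,-0.0033,0],"roll":6.2,"fingers":1},{"xyz":[0,0,0],"roll":0,"fingers":1}])

```text
time_s: 22.35
position: [0.567, 0.2464, 0.1749]
orientation: [0.002, 0.431, 0.902, 0.0]
contact_force: [5.7, -4.9, 0.9]
finger_gap: 0.011
gripper_force: 24.7
```

Request:
play_rows(targets=[{"xyz":[-0.0027,-0.002,0],"roll":3.1,"fingers":1},{"xyz":[-0.0027,-0.002,0],"roll":3.1,"fingers":1},{"xyz":[-0.0025,-0.0022,0],"roll":3.1,"fingers":1},{"xyz":[-0.0024,-0.0022,0],"roll":3.1,"fingers":1},{"xyz":[0,0,0],"roll":0,"fingers":1}])

```text
time_s: 22.77
position: [0.5579, 0.2381, 0.1749]
orientation: [0.002, 0.333, 0.943, 0.0]
contact_force: [7.0, -5.4, 1.0]
finger_gap: 0.0113
gripper_force: 24.6
```

Request:
play_rows(targets=[{"xyz":[-0.0018,-0.003,0],"roll":3.1,"fingers":1},{"xyz":[-0.0022,-0.0025,0],"roll":3.1,"fingers":1},{"xyz":[0,0,0],"roll":0,"fingers":1}])

```text
time_s: 23.02
position: [0.5539, 0.2331, 0.1749]
orientation: [0.002, 0.281, 0.96, 0.0]
contact_force: [7.0, -3.0, 1.1]
finger_gap: 0.0113
gripper_force: 24.6
```

Request:
play_rows(targets=[{"xyz":[-0.0019,-0.0028,0],"roll":3.1,"fingers":1},{"xyz":[-0.0019,-0.0028,0],"roll":3.1,"fingers":1},{"xyz":[0,0,0],"roll":0,"fingers":1}])

```text
time_s: 23.27
position: [0.5521, 0.2303, 0.175]
orientation: [0.004, 0.229, 0.974, 0.003]
contact_force: [15.2, 3.5, -6.8]
finger_gap: 0.0109
gripper_force: 25.0
```

Request:
play_rows(targets=[{"xyz":[-0.0009,-0.0014,0],"roll":0,"fingers":1},{"xyz":[0,0,0],"roll":0,"fingers":1}])

```text
time_s: 23.43
position: [0.5521, 0.2302, 0.1751]
orientation: [0.005, 0.23, 0.973, 0.003]
contact_force: [17.7, 8.3, -9.5]
finger_gap: 0.0112
gripper_force: 24.9
```

The arm has met a firm stop. Back off the pressure, release and rise.

Request:
play_rows(targets=[{"xyz":[0.001,0.0015,0],"roll":0,"fingers":1},{"xyz":[0,0,0],"roll":0,"fingers":0.65},{"xyz":[0,0,0],"roll":0,"fingers":0.65},{"xyz":[0,0,0],"roll":0,"fingers":0.65},{"xyz":[0,0,0],"roll":0,"fingers":0.65}])

```text
time_s: 23.85
position: [0.5475, 0.2293, 0.1738]
orientation: [-0.0, 0.23, 0.973, -0.0]
contact_force: [0.0, 0.8, -0.4]
finger_gap: 0.0296
gripper_force: 0.0
```

Request:
play_rows(targets=[{"xyz":[0,0,0.02],"roll":0,"fingers":0.65},{"xyz":[0,0,0.03],"roll":0,"fingers":0.65},{"xyz":[0,0,0.03],"roll":0,"fingers":0.65},{"xyz":[0,0,0.03],"roll":0,"fingers":0.65},{"xyz":[0,0,0.01],"roll":0,"fingers":0.65}])

```text
time_s: 24.27
position: [0.549, 0.2295, 0.2983]
orientation: [0.002, 0.23, 0.973, 0.002]
contact_force: [0.5, 0.5, 0.8]
finger_gap: 0.03
gripper_force: 0.0
```

```bash
python3 look.py w20; python3 ball.py s20; python3 - <<'E'
from h import *
i=cv2.imread('pics/w20.png');c=pickle.load(open('w20.pkl','rb'));h=cv2.cvtColor(i,cv2.COLOR_BGR2HSV)
m=(((h[...,0]<7)|(h[...,0]>170))&(h[...,1]>130)&(h[...,2]>50)).astype(np.uint8)
n,l,st,ce=cv2.connectedComponentsWithStats(m)
for k in range(1,n):
    p=onz(c,*ce[k],.17)
    if st[k,4]>40 and np.hypot(*(p[:2]-[.548,.23]))<.06:print('peg',st[k],p.round(4),np.arctan2(p[1]-.1975,p[0]-.599))
y=((h[...,0]>15)&(h[...,0]<32)&(h[...,1]>150)&(h[...,2]>80)).astype(np.uint8)
q=np.argwhere(y)[:,::-1];W=np.array([onz(c,u,v,.147)[:2] for u,v in q]);k=np.hypot(W[:,0]-.555,W[:,1]-.19)<.09;W=W[k]
H=np.array([.599,.1975]);ax=np.array([-np.cos(.217),-np.sin(.217)]);nn=np.array([ax[1],-ax[0]])
a=(W-H)@ax;b=(W-H)@nn
for lo in range(0,125,10):
    s=(a>lo/1e3)&(a<(lo+10)/1e3)
    if s.sum()>3:print(lo,s.sum(),(b[s].min()*1e3).round(1),(b[s].max()*1e3).round(1))
E
```

```text
[0.549  0.2295 0.2983] [0.002 0.23  0.973 0.002] [-0.67  0.42  0.3   1.59 -0.14  1.14  0.77]
exp mouth [176.84239609 207.57139414] ball [208.02207308 170.27887892]
0 170.1 213.4 12.9 z.222 [0.5103 0.1766 0.222 ] z.099 [0.5285 0.1248 0.099 ]
0 170.1 213.4 9.1 z.222 [0.5103 0.1766 0.222 ] z.099 [0.5285 0.1248 0.099 ]
0 179.9 167.2 5.5 z.222 [0.4895 0.196  0.222 ] z.099 [0.4953 0.1558 0.099 ]
1 170.5 213.8 12.9 z.222 [0.5106 0.1767 0.222 ] z.099 [0.5289 0.125  0.099 ]
1 170.5 213.8 9.1 z.222 [0.5106 0.1767 0.222 ] z.099 [0.5289 0.125  0.099 ]
1 203.9 177.0 11.2 z.222 [0.5004 0.2052 0.222 ] z.099 [0.5127 0.1705 0.099 ]
1 220.0 209.6 7.3 z.222 [0.5214 0.2038 0.222 ] z.099 [0.5462 0.1683 0.099 ]
[0.5492 0.2297 0.2985] [ 1.  -0.   1.1] [-0.01 -0.06  0.05]
expect [238.1092135  208.76687126]
0 [(247.2, 195.2, 8.1)]
2 [(238.8, 208.5, 8.1)]
peg [276 195  15  29 370] [0.5523 0.23   0.17  ] 2.5337010390574406
0 230 -6.3 20.0
10 405 -6.1 30.0
20 316 -6.0 32.3
30 198 -6.1 31.1
40 196 -6.2 46.0
50 202 -6.2 7.3
60 226 -6.2 28.0
70 383 -5.8 28.4
80 155 14.2 23.6
90 157 14.0 23.5
100 344 -6.4 23.5
110 127 -6.5 23.2
```

The arm lies along the stand axis, the form is upright and the tool is clear. Handing in.

```bash
python3 -c "
from cell import bot
print(bot.close_job())"
```

```text
the job is handed in; nothing more can be done
None
```

I handed the job in at about 24 s on the robot's clock. By my camera and force checks, the cup is down over its key, the form stands upright and released in the cup, and the yellow arm is shut at its stop. The system did not return a verdict.

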